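# Fetch the step-height standard from its covered case and set it under the video microscope

### The job

Slide the dust cover of the standards case all the way back along its rails so that all three pockets lie open, then take out the step-height standard, the steel puck with the blue face, and set it down gently, face up, inside the centring circle on the stage plate under the lens of the video microscope. Leave the cover open in its rails, do not bump the microscope's lens head, and leave the other two pucks in their pockets and everything else where it stands.

Things in the scene. Friction and masses are not known exactly. Their poses are not given: they have to be found in the camera images.
- case: Fixed grey case for three pucks, 184 mm long (x), 214 mm wide (y), 37 mm high. Origin on the table under the middle pocket; +x points to its back, away from the robot; it reaches from x -50 to +134 mm. Side rails 37 mm high hold the cover down: it slides along x and cannot be lifted. Behind the pocket bay is a closed deck, 27 mm high, over which the cover parks.
- pocket_mid (a point): Centre of the middle pocket at the top of the black pocket plate, 8 mm above the table, axes as the case. Round pockets 32 mm wide, 4 mm deep at y -56, 0, +56 mm here hold one puck each, in any order. The bay round them is open from x -40 to +40, y -97 to +97 mm; its front wall is 28 mm high with a 31 mm high stop strip on it.
- cover_ridge (a point): Centre of the black grip ridge on the loose aluminium dust cover (plate 86 mm x, 203 mm y, 4 mm thick, top 32 mm above the table, 0.2 kg). Ridge 10 mm thick (x), 70 long (y), 20 high, centre 42 mm above the table, parallel to the case. Starts over the pockets at case x 0 to 4 mm; slides back (+x) with about 1 N to the rear stop, ridge then at case x 87 mm.
- standard_mid (a point): Centre of the step-height standard: a loose round steel puck 30 mm in diameter, 22 mm high, about 0.1 kg, with a blue glass face and a small brass-coloured square on top; +z is out of its face. In its pocket its centre is 15 mm above the table and 18 mm of its height stands above the pocket plate.
- mirror_mid (a point): Centre of a loose black puck of the same size (30 mm by 22 mm) with a silvery mirror face, in another pocket. To be left there.
- capsule_mid (a point): Centre of a loose white desiccant puck of the same size (30 mm by 22 mm) with seven small dark holes in its face, in the remaining pocket. To be left there.
- stage_centre (a point): Centre of the top of the fixed microscope's round white stage plate (95 mm across, 24 mm above the table), on the lens axis, in a black centring circle of 46 mm inside diameter. +x points to the microscope's back, away from the robot; the robot's side (-x) and right side (-y) are open. The white base, 22 mm high, spans x -115 to +125, y -95 to +175 mm in this frame.
- column_foot (a point): Foot of the microscope's upright steel column on its base: 32 mm across, 460 mm tall above the table, at x 60, y 125 mm from the stage centre. It carries the arm of the lens head.
- zoom_head: Lens head straight above the stage centre. Origin: centre of the lens's lower end, 180 mm above the table, 156 mm above the stage plate. Upright tube 40 mm across for its lowest 30 mm, up to 62 mm above; its arm runs to the column at 265 to 355 mm height. Too low for an upright hand over the stage centre: reach in under it from the robot's or the right side with the tool tilted 30 to 45 degrees.
- jar: Loose small glass sample jar, 30 mm across, 42 mm tall, standing on the back right of the microscope's base. Origin under its centre. Bystander.
- tweezers: Loose steel tweezers, 130 mm long, 10 mm wide, 8 mm high, lying behind the work. Bystander.
- bottle: Loose amber bottle, 44 mm across, 105 mm tall. Origin under its centre. Bystander.
- blower: Loose upright rubber dust blower, 56 mm across, 120 mm tall. Origin under its centre. Bystander.
- driver: Loose yellow-handled screwdriver, 150 mm long, lying on the right. Bystander.
Things that resemble listed ones, but are neither listed nor needed, are in the scene too. Of the things shaped like the part that bears cover_ridge, the aluminium one is meant.

How it is judged:
By the outcome, as a careful person would: the job done as asked, in the order asked, and still so for the second after the job is handed in, with the robot touching nothing.
It also fails if it takes over 43 s, if anything falls off the work surface, if the arm or the gripper's body presses on something with over 40 N, if the wrist force passes 120 N, or if a joint passes its speed limit or range.

### The arm

A 6-joint arm with a two-finger parallel gripper is mounted at the origin on the work surface. World frame = base frame: x ahead of the robot, y to its left, z up, the work surface at z = 0. Lengths are in m, angles in degrees, forces in N, time in s.
With the tool pointing down it reaches from about 0.4 to 0.825 m from the base axis. Payload 7 kg.
Tool frame: the origin (TCP) lies at the very end of the fingers, on their centre line; the grasp point (between the pads) lies 19 mm behind it; x points along the fingers, z is the direction in which the jaws open and shut, and the axes are right-handed (so a half turn about x gives the same grasp; the last joint's range is limited). The gripper opens to 88 mm and grips with 3 to 60 N. Pads are 19 mm wide; open, the fingers measure 130 mm over their backs; the gripper's body (78 mm by 193 mm) begins 47 mm behind the grasp point.
Start: joints at [-55.399, 20.546, 0.682, 0, -70.136, -16.507], TCP at [0.21, -0.642, 0.227] pointing down, gripper open.
Joint ranges: [-176.03, 176.03], [-82.01, 121.73], [-58.28, 71.71], [-173.87, 95.51], [-174.79, -0.11], [-173.66, 173.66]. Speed limits (degrees/s): [136.94, 136.94, 172.46, 180, 180, 180].

### API

Orientations are given as [roll, pitch, yaw] about the fixed x, y, z axes, in that order (R = Rz(yaw) Ry(pitch) Rx(roll)).
In Python, from plant import sensors, cams, workorder gives the robot as it stands. The module is installed in compiled form; this text tells all that it offers.
- The arm moves only by the shell command python3 -m handwheel 'ROWS' [OPENING] [FORCE]. ROWS is JSON, one flat list of numbers, 4 for each row, row after row: the shift along the tool's x, y, z in cm, then the turn about the tool's x in degrees. A call has exactly 10 rows; each row is the pose to reach, as a shift and turn from the pose commanded when the call began, along the tool's axes at that moment; what a row does not reach only later rows make up. A row lasts 1/8 s, in which the tool goes at most 62.5 mm and 10.7 degrees, less where a joint would pass 70% of its speed; a pose out of reach is approached as far as the arm can. A call with a gripper value outside its range is refused whole. OPENING is the finger opening in cm, from 0 to 8.76, set as the call begins (- or left out, the last holds). The fingers move at their own pace and stop on an object; FORCE is the grip in N (left out, the last holds). Time passes only in rows, so rows that repeat a pose let the fingers close, or fill a call up. It gives the time, the measured TCP pose, the force and the opening at its end, in the units of the state.
- sensors.get_state(): the state, without advancing time (a new reading comes with each control period).
- cams.capture(name): name is "scene" or "side" or "wrist"; returns a dict with "image" (400x640x3 uint8, red, green, blue), "fov_y" (degrees; the focal length in pixels is half the picture's height over the tangent of half this angle, whatever the lens; pixels are square), "cx", "cy" (the principal point, pixels), "xyz" and "rotation" of the camera in the world. Camera axes: x right, y down, z forward; pixel columns grow to the right and rows downward; lengths in m; the calibration is good to about 2 mm. A picture is of the moment at which its call begins. There is no depth.
- workorder.close_job(): hands the job in, once; it reports no verdict.
The state is a dict: "time_s": time; "joints": joint angles; "qd": joint speeds; "joint_torque": joint torques, N m; "tcp_pos": TCP position; "eef_rot": TCP orientation; "contact_force": force on the tool from outside, world axes, zero at the start; "moment": the same for the moment, N m; "gripper_width": finger opening in m.
Only numpy, scipy, OpenCV 4.12 (cv2) and the standard library are available. Lean on these libraries where they do the work, as an engineer would, in place of code of your own. Each camera call takes 0.05 s, during which the arm holds its last target.

## Working session

There is one attempt and no reset: what is moved stays moved. The work goes in short steps, Python scripts to look and compute and a shell command to move; the robot and the scene stay as the last step left them, time stands still between calls to the robot, and variables do not carry over. Pictures are saved under pics/ and viewed, and the job is handed in when it is done.

```bash
ls; mkdir -p pics; python3 - <<'E'
from plant import sensors, cams
import cv2
s=sensors.get_state()
for k in s: print(k,s[k])
for n in ["scene","side","wrist"]:
    c=cams.capture(n); cv2.imwrite(f"pics/{n}0.png",c["image"][:,:,::-1])
    print(n,c["fov_y"],c["cx"],c["cy"],c["xyz"],c["rotation"])
E
```

```text
pics
time_s 0.0
joints [-5.53990047e+01  2.05911315e+01  6.32510331e-01 -2.01323781e-02
 -7.01353304e+01 -1.65071911e+01]
qd [-0.01275298 -0.03032925 -0.02863459 -0.02483802 -0.01747787  0.07645056]
joint_torque [ 4.38422103e-04 -5.82718134e+01  2.93053901e+01  6.99716672e+00
  6.68471883e-03 -1.82245576e-04]
tcp_pos [ 0.20945744 -0.64115501  0.22561648]
eef_rot [  5.11946721  89.90416064 113.20641495]
contact_force [-0.2942906   0.33521093 -0.50769532]
moment [ 0.01024662 -0.01769962  0.03982717]
gripper_width 0.08693953729063912
scene 45.799208385998114 324.54636713963765 208.3158732651366 [ 1.18768085 -0.43178346  1.22110805] [-146.0210318    -0.27391838   64.43537231]
side 45.43929794871471 320.4109887930275 204.86969961787003 [0.48190841 1.19419412 0.92480251] [-121.67831214    1.44409918 -179.25427873]
wrist 59.46079213700308 319.46812151258206 198.9267414997028 [ 0.13268662 -0.66604868  0.38512105] [163.11127522  -0.17164881 108.10997421]
```

View pics/scene0.png

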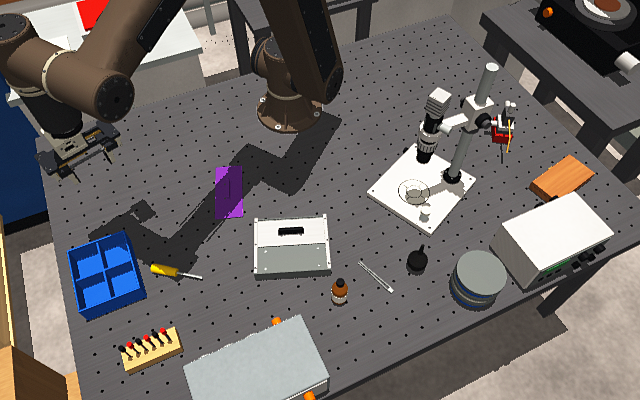

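View pics/side0.png

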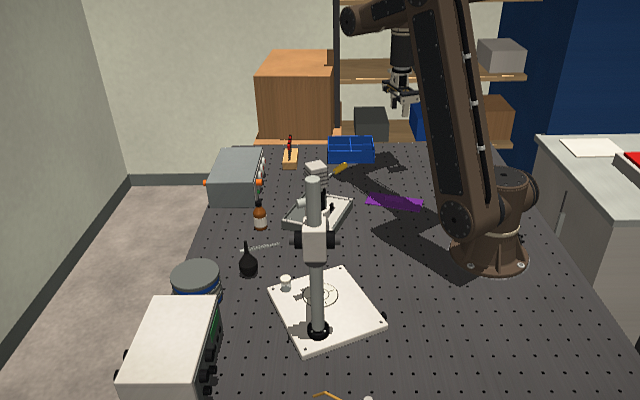

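View pics/wrist0.png

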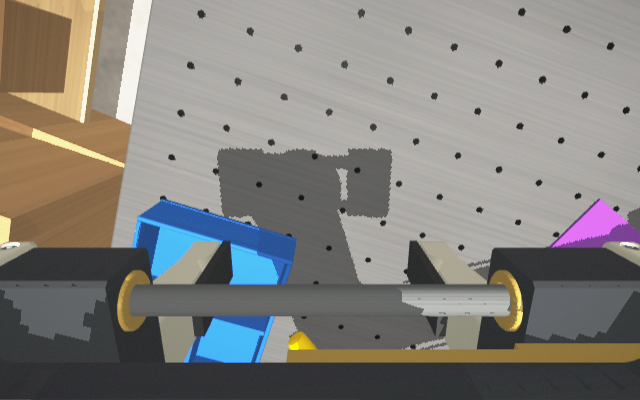

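```bash
python3 -m handwheel --help 2>&1 | head; python3 - <<'E'
import cv2
im=cv2.imread("pics/scene0.png")
a=cv2.resize(im[200:320,200:360],None,fx=5,fy=5,interpolation=cv2.INTER_CUBIC);cv2.imwrite("pics/c1.png",a)
a=cv2.resize(im[60:240,350:530],None,fx=3.3,fy=3.3,interpolation=cv2.INTER_CUBIC);cv2.imwrite("pics/c2.png",a)
im=cv2.imread("pics/side0.png")
a=cv2.resize(im[150:310,230:410],None,fx=3.6,fy=3.6,interpolation=cv2.INTER_CUBIC);cv2.imwrite("pics/c3.png",a)
E
```

```text
invalid input: not JSON, or not a number
```

View pics/c1.png

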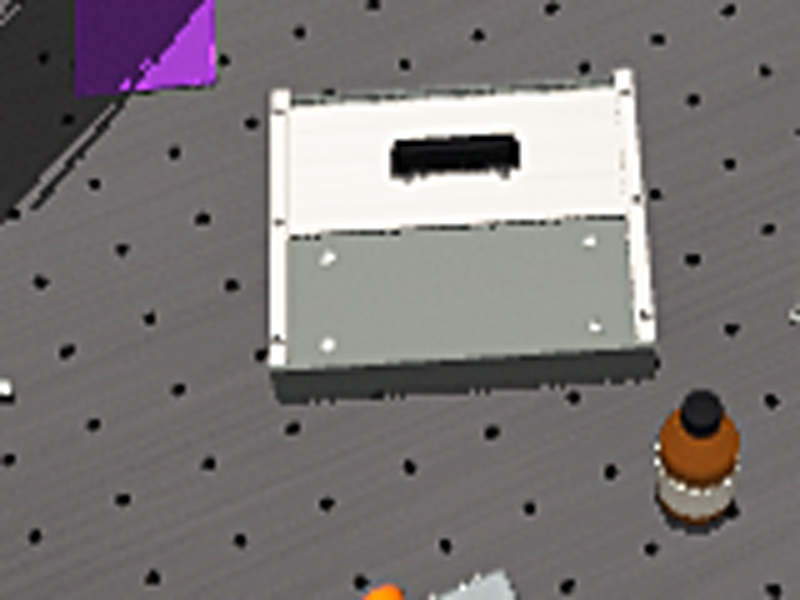

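View pics/c2.png

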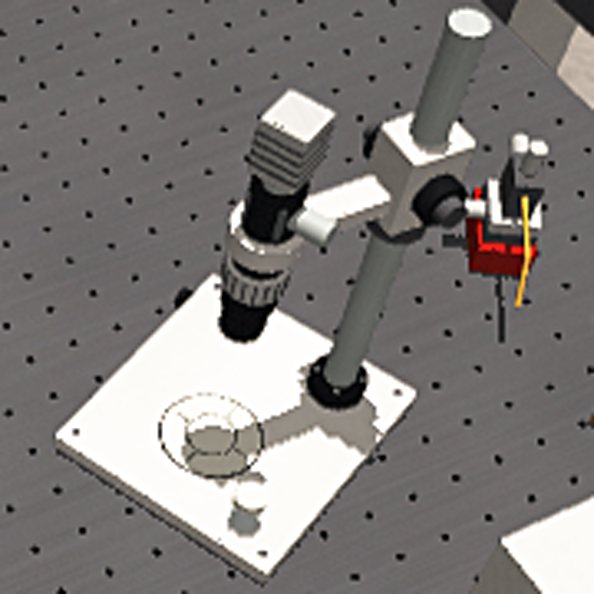

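View pics/c3.png

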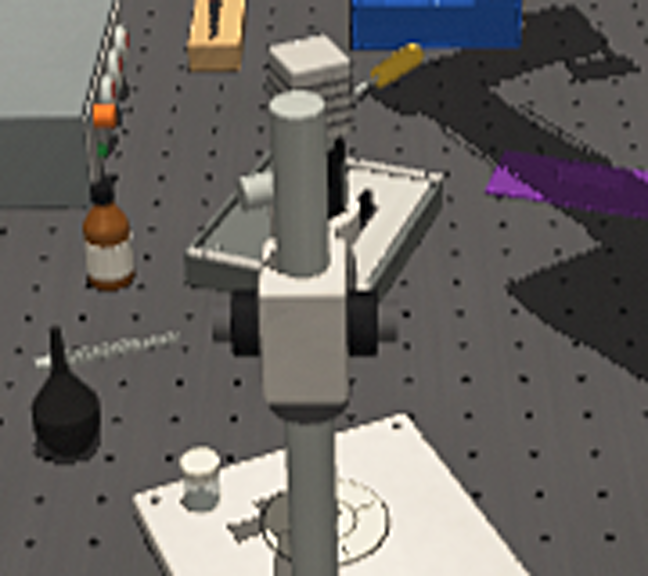

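```bash
cat > h.py <<'E'
import numpy as np, cv2
from scipy.spatial.transform import Rotation as R
from plant import sensors, cams
def ray(c,uv):
    f=200/np.tan(np.radians(c["fov_y"])/2)
    d=np.array([(uv[0]-c["cx"])/f,(uv[1]-c["cy"])/f,1.0])
    return np.array(c["xyz"]),R.from_euler("xyz",c["rotation"],degrees=True).apply(d)
def onz(c,uv,z):
    o,d=ray(c,uv); return o+d*(z-o[2])/d[2]
def proj(c,p):
    f=200/np.tan(np.radians(c["fov_y"])/2)
    q=R.from_euler("xyz",c["rotation"],degrees=True).inv().apply(np.array(p)-c["xyz"])
    return np.array([c["cx"]+f*q[0]/q[2],c["cy"]+f*q[1]/q[2]])
def st():
    s=sensors.get_state(); return s
def rot(s): return R.from_euler("xyz",s["eef_rot"],degrees=True)
E
python3 - <<'E'
from h import *
c=cams.capture("scene"); d=cams.capture("side")
np.set_printoptions(precision=4,suppress=True)
S=lambda x,y:(x/5+200,y/5+200)
print("rails",*[onz(c,S(*p),.037)[:2] for p in [(270,92),(632,70),(655,345),(270,368)]])
print("ridge top", *[onz(c,S(*p),.052)[:2] for p in [(392,140),(518,135),(392,150),(518,146)]])
T=lambda x,y:(x/3.3+350,y/3.3+60)
print("base",*[onz(c,T(*p),.022)[:2] for p in [(217,275),(57,437),(265,572),(415,390)]])
print("plate",*[onz(c,T(*p),.024)[:2] for p in [(159,436),(265,436),(212,393),(212,478)]])
U=lambda x,y:(x/3.6+230,y/3.6+150)
print("side base",*[onz(d,U(*p),.022)[:2] for p in [(135,495),(405,414)]])
print("side case rails",*[onz(d,U(*p),.037)[:2] for p in [(187,253),(442,176)]])
print("column foot",onz(c,T(337,385),.03)[:2])
E
```

```text
rails [ 0.4129 -0.2872] [ 0.4911 -0.0861] [ 0.6611 -0.1538] [ 0.5826 -0.3517]
ridge top [ 0.484  -0.2371] [ 0.5122 -0.1698] [ 0.4903 -0.2397] [ 0.519  -0.1728]
base [0.3546 0.3138] [0.4643 0.0687] [0.6753 0.1658] [0.5635 0.4091]
plate [0.5059 0.1557] [0.5489 0.2465] [0.4835 0.2281] [0.5687 0.1757]
side base [0.6674 0.1713] [0.4533 0.0747]
side case rails [ 0.6517 -0.1491] [ 0.4069 -0.2823]
column foot [0.5304 0.339 ]
```

```bash
python3 - <<'E'
from h import *
np.set_printoptions(precision=3,suppress=True)
s=st(); M=rot(s).as_matrix(); print(M)
u=np.array(s["tcp_pos"]);u[2]=0;u/=np.linalg.norm(u);print("radial in tool",M.T@u)
t=np.array([0.5,-0.205,.2])-s["tcp_pos"];print("to case tool cm",M.T@t*100)
E
```

```text
[[-0.    -0.951 -0.311]
 [ 0.001 -0.311  0.951]
 [-1.     0.     0.001]]
radial in tool [-0.001 -0.    -1.   ]
to case tool cm [  2.632 -41.161  32.464]
```

The purple plate lying at scene (229,192) is a decoy cover. The real one is the aluminium plate in the case, with its ridge at scene (291,231). The rows only turn the tool about its own x axis, so first I test what the arm does at its reach limit, because I'll need a tilt later.

```bash
python3 -m handwheel '[0,0,-6,0, 0,0,-12,0, 0,0,-18,0, 0,0,-24,0, 0,0,-30,0, 0,0,-30,0, 0,0,-30,0, 0,0,-30,0, 0,0,-30,0, 0,0,-30,0]' 0 20; python3 -c "
from h import *
s=st();print(s['joints'],rot(s).as_matrix()[:,0])"
```

```text
time_s: 1.5
tcp_pos: [0.3028, -0.9264, 0.229]
eef_rot: [-169.3, 89.9, -61.2]
contact_force: [0.5, 0.5, 1.3]
gripper_width: 0.0006
[-6.05472875e+01  5.55599114e+01  6.39902580e+01  1.46547312e-03
 -9.83079186e+01 -1.13454408e+01] [ 0.00102862 -0.00187306 -0.99999772]
```

```bash
python3 -m handwheel '[0,0,-6,0, 0,0,-12,0, 0,0,-18,0, 0,0,-24,0, 0,0,-30,0, 0,0,-36,0, 0,0,-40,0, 0,0,-40,0, 0,0,-40,0, 0,0,-40,0]' 0 20; python3 -c "
from h import *
s=st();print(s['joints'],rot(s).as_matrix()[:,0])"
```

```text
time_s: 2.75
tcp_pos: [0.324, -0.9933, 0.1405]
eef_rot: [174.5, 86.4, -77.4]
contact_force: [0.4, -0.6, 0.1]
gripper_width: 0.0001
[-60.98107705  64.57194746  71.66256419   1.02439596 -93.62803602
 -10.83038642] [ 0.0136864  -0.06145249 -0.99801617]
```

```bash
python3 -m handwheel '[0,0,6,0, 0,0,12,0, 0,0,18,0, 0,0,24,0, 0,0,30,0, 0,0,30,0, 0,0,30,0, 0,0,30,0, 0,0,30,0, 0,0,30,0]' 0 20; python3 -c "
from h import *
s=st();print(s['joints'],rot(s).as_matrix())"
```

```text
time_s: 4.0
tcp_pos: [0.2311, -0.7091, 0.1212]
eef_rot: [174.3, 86.4, -77.6]
contact_force: [0.6, -0.0, 0.2]
gripper_width: 0.0
[-56.37531674  29.02283472  -0.84155718   1.54367924 -56.81734764
 -16.35478656] [[ 0.01336231 -0.95067954 -0.30988685]
 [-0.06080835 -0.31011351  0.94875284]
 [-0.99806001  0.00616618 -0.06195309]]
```

```bash
cat >> h.py <<'E'
np.set_printoptions(precision=2,suppress=True)
P0=np.array([.498,-.2045]);ca=np.radians(-21.2);CX=np.array([np.cos(ca),np.sin(ca)]);CY=np.array([-CX[1],CX[0]])
SC=np.array([.5267,.2014])
def case(x,y,z): return np.r_[P0+CX*x+CY*y,z]
def go(p,s=None):
    s=s or st(); return rot(s).as_matrix().T@(np.array(p)-s["tcp_pos"])*100
def info():
    s=st();M=rot(s).as_matrix();a=lambda v:np.degrees(np.arctan2(v[1],v[0]))
    print("t",s["time_s"],"tcp",np.array(s["tcp_pos"])*1000,"F",s["contact_force"],"w",s["gripper_width"],"j",s["joints"])
    print("tilt %.1f az %.1f"%(np.degrees(np.arccos(-M[2,0])),a(M[:,0])),"z az %.1f el %.1f"%(a(M[:,2]),np.degrees(np.arcsin(M[2,2]))),"y az %.1f"%a(M[:,1]))
    q=np.array(s["tcp_pos"][:2])-P0;print("in case",q@CX*1000,q@CY*1000)
E
python3 - <<'E'
from h import *
info()
print(go(case(-.03,0,.12)),go(case(-.03,0,.04)))
E
```

```text
t 4.0 tcp [ 231.08 -709.11  121.18] F [ 0.56 -0.    0.18] w 1.3341898582101515e-05 j [-56.38  29.02  -0.84   1.54 -56.82 -16.35]
tilt 3.6 az -77.6 z az 108.1 el -3.6 y az -161.9
in case -66.38018873124676 -566.9823538053043
[ -2.7  -38.7   41.51] [  5.29 -38.75  42.  ]
```

```bash
python3 -m handwheel '[-1.5,-3.8,4.1,4, -3,-7.7,8.2,8, -4,-11.6,12.4,12, -4,-15.5,16.6,16, -4,-19.3,20.7,20, -4,-23.2,24.9,24, -4,-27,29,28, -4,-31,33.2,32, -3,-34.8,37.4,36, -2.7,-38.7,41.5,39]' 0 20; python3 -c "
from h import *
info();print(go(case(-.03,0,.04)))"
```

```text
time_s: 5.25
tcp_pos: [0.4706, -0.1914, 0.1202]
eef_rot: [-146.5, 86.4, -77.5]
contact_force: [1.0, 0.3, -0.2]
gripper_width: 0.0003
t 5.25 tcp [ 470.56 -191.44  120.18] F [ 1.    0.3  -0.21] w 0.00030116573812976206 j [   2.85    9.41  -32.03    4.78  -48.06 -117.05]
tilt 3.6 az -77.5 z az 68.9 el -3.0 y az 159.0
in case -30.305852710956163 2.258298648742626
[8.02 0.25 0.19]
```

```bash
python3 -m handwheel '[4,0,0.2,0, 7.2,0,0.2,0, 8,0,0.2,0, 8,-1,0.2,0, 8,-2,0.2,0, 8,-3.2,0.2,0, 8,-4.6,0.2,0, 8,-6,0.2,0, 8,-7.4,0.2,0, 8,-8.4,0.2,0]' 0 20; python3 -c "
from h import *
info();c=cams.capture('scene');cv2.imwrite('pics/s2.png',cv2.resize(c['image'][180:330,200:380,::-1],None,fx=4,fy=4))"
```

```text
time_s: 6.5
tcp_pos: [0.551, -0.2264, 0.0434]
eef_rot: [-146.5, 86.4, -77.4]
contact_force: [-1.4, 0.7, -0.4]
gripper_width: 0.0004
t 6.5 tcp [ 551.01 -226.43   43.43] F [-1.38  0.75 -0.43] w 0.0004308410555197166 j [  -1.28   22.35  -26.      5.35  -40.91 -113.65]
tilt 3.6 az -77.4 z az 69.0 el -3.0 y az 159.1
in case 57.34952979352353 -1.2783679477333734
```

View pics/s2.png

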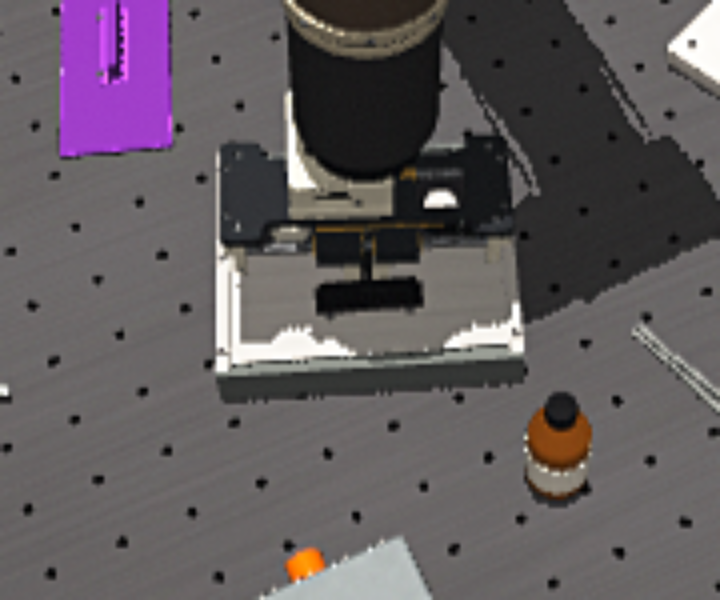

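```bash
python3 -m handwheel '[0,-0.4,0,0, 0,-0.8,0,0, 0,-1.1,0,0, 0,-1.3,0,0, 0,-1.4,0,0, 0,-1.5,0,0, 0,-1.6,0,0, 0,-1.7,0,0, 0,-1.8,0,0, 0,-1.9,0,0]' 0 20; python3 -c "
from h import *
info();c=cams.capture('scene');cv2.imwrite('pics/s3.png',cv2.resize(c['image'][180:330,200:380,::-1],None,fx=4,fy=4))"
```

```text
time_s: 7.8
tcp_pos: [0.56, -0.2306, 0.0431]
eef_rot: [-158.6, 86.7, -89.6]
contact_force: [-25.3, 21.3, 21.4]
gripper_width: 0.0004
t 7.8 tcp [ 559.96 -230.57   43.07] F [-25.32  21.35  21.45] w 0.00042334119762560933 j [  -1.78   23.51  -23.87    4.93  -42.6  -112.87]
tilt 3.3 az -89.6 z az 69.0 el -3.1 y az 159.0
in case 67.20010804023623 -1.9020325994085103
```

View pics/s3.png

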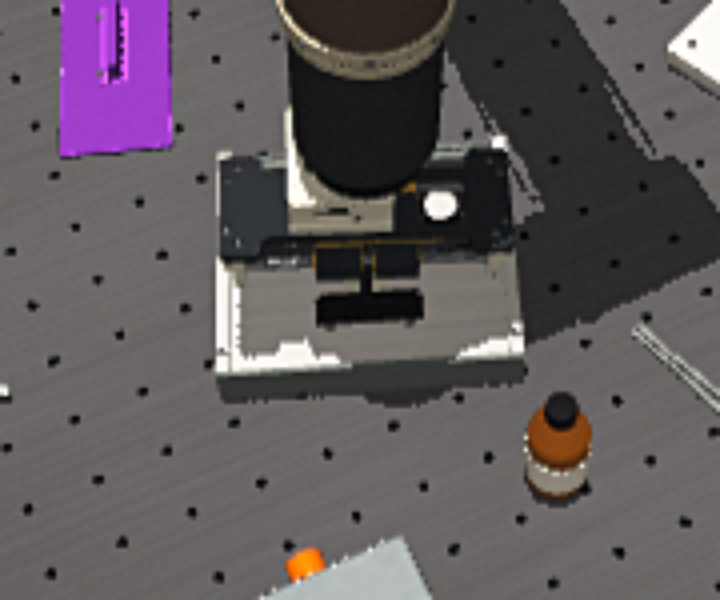

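```bash
python3 -m handwheel '[0,1,0,0, -2,2.5,0,0, -6,5,0,-8, -10,9,0,-16, -15,13,0,-24, -20,17,0,-32, -25,21,0,-40, -25,21,0,-45, -25,21,0,-45, -25,21,0,-45]' 4.4 20; python3 -c "
from h import *
info();c=cams.capture('scene');cv2.imwrite('pics/s4.png',c['image'][...,::-1]);cv2.imwrite('pics/s4c.png',cv2.resize(c['image'][180:330,200:380,::-1],None,fx=4,fy=4))"
```

```text
time_s: 9.1
tcp_pos: [0.3683, -0.1428, 0.2859]
eef_rot: [168.0, 86.4, -78.0]
contact_force: [-0.9, -0.3, -1.2]
gripper_width: 0.0442
t 9.1 tcp [ 368.33 -142.82  285.86] F [-0.87 -0.32 -1.22] w 0.04420380154377573 j [ 11.8  -11.02 -28.37   3.77 -72.68 -78.95]
tilt 3.6 az -78.0 z az 114.0 el -3.5 y az -156.0
in case -143.20024724351146 10.611287227858742
```

View pics/s4c.png

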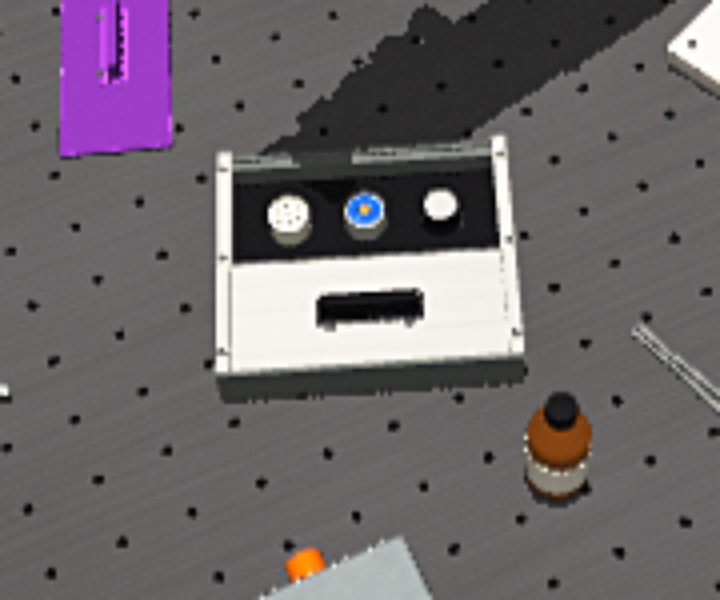

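View pics/s4.png

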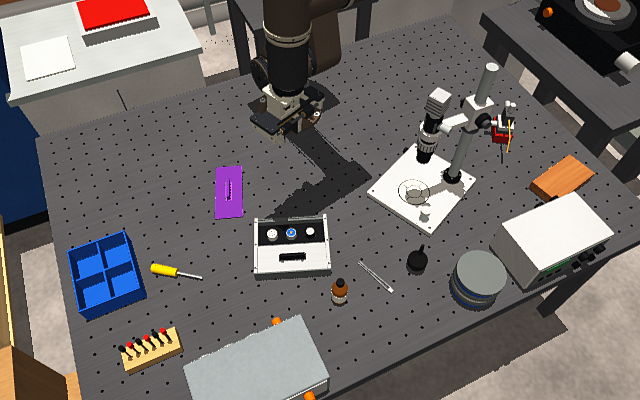

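```bash
cat > kin.py <<'E'
from h import *
from scipy.optimize import least_squares
D=[([-55.39900,20.5911,.6325,-.0201,-70.1353,-16.5072],[.20946,-.64116,.22562],[5.119,89.904,113.206]),
([-60.5473,55.5599,63.9903,.0015,-98.3079,-11.3454],[.3028,-.9264,.229],[-169.3,89.9,-61.2]),
([-60.9811,64.5719,71.6626,1.0244,-93.628,-10.8304],[.324,-.9933,.1405],[174.5,86.4,-77.4]),
([-56.3753,29.0228,-.8416,1.5437,-56.8173,-16.3548],[.2311,-.7091,.1212],[174.3,86.4,-77.6]),
([2.85,9.41,-32.03,4.78,-48.06,-117.05],[.47056,-.19144,.12018],[-146.5,86.4,-77.5]),
([-1.28,22.35,-26,5.35,-40.91,-113.65],[.55101,-.22643,.04343],[-146.5,86.4,-77.4]),
([11.8,-11.02,-28.37,3.77,-72.68,-78.95],[.36833,-.14282,.28586],[168,86.4,-78.0])]
def fk(q,p):
    q=np.asarray(q); a1,b,d1,L2,a3,L4,L6,s4,s6,o6,c5=p
    E=lambda ax,a:R.from_euler(ax,a,degrees=True)
    A=E("z",q[0]); x=A.apply([a1,b,d1])
    A=A*E("y",q[1]); x=x+A.apply([0,0,L2])
    A=A*E("y",-q[2]); x=x+A.apply([0,0,a3])
    A=A*E("x",s4*q[3]); x=x+A.apply([L4,c5,0])
    A=A*E("y",-q[4])*E("x",s6*q[5]+o6); x=x+A.apply([L6,0,0])
    return x,A
def fit():
    best=None
    for s4 in(1,-1):
      for s6 in(1,-1):
        for o6 in(0,90,180,-90):
            def res(p):
                o=[]
                for q,x,e in D:
                    X,A=fk(q,list(p[:7])+[s4,s6,p[7],p[8]])
                    o+=list((X-x)*10)+list((A.inv()*R.from_euler("xyz",e,degrees=True)).as_rotvec())
                return o
            r=least_squares(res,[.1,-.1,.4,.4,.1,.5,.25,o6,-.1])
            if best is None or r.cost<best[0]: best=(r.cost,list(r.x[:7])+[s4,s6,r.x[7],r.x[8]],np.abs(r.fun).max())
    return best
if __name__=="__main__":
    b=fit();print(b[0],b[2]);print(repr([float(round(v,4)) for v in b[1]]))
E
python3 kin.py
python3 - <<'E'
from h import *
im=cv2.imread("pics/s4.png"); c=cams.capture("scene")
h=cv2.cvtColor(im,cv2.COLOR_BGR2HSV)
m=cv2.inRange(h,(95,120,80),(125,255,255)); m[:215]=0;m[250:]=0;m[:,:270]=0;m[:,320:]=0
k=cv2.convexHull(cv2.findNonZero(m));(u,v),r=cv2.minEnclosingCircle(k);print("blue",u,v,r,m.sum()/255)
mo=cv2.moments(k);u,v=mo["m10"]/mo["m00"],mo["m01"]/mo["m00"]
p=onz(c,(u,v),.026);q=p[:2]-P0;print(u,v,p,"case",q@CX,q@CY)
for p in [(320,295),(420,291),(320,300),(420,296)]:
    q=onz(c,(p[0]/4+200-.1,p[1]/4+180-.1),.052)[:2]-P0;print("ridge",q@CX,q@CY)
for p in [(288,213),(440,204)]:
    q=onz(c,(p[0]/4+200-.1,p[1]/4+180-.1),.026)[:2]-P0;print("others",q@CX,q@CY)
E
```

```text
5.762768540370249e-07 0.0005297004158885725
[-0.0, 0.0006, 0.1989, 0.6016, -0.0, 0.4636, 0.3781, -1.0, -1.0, -180.0109, -0.1924]
blue 290.5 232.5 3.8079864978790283 37.0
290.60386473429946 232.09661835748793 [ 0.5  -0.21  0.03] case -0.0006394582504577649 -0.0015537360084876732
ridge 0.08325031912330294 -0.03307932376385188
ridge 0.08521898887157155 0.0367790504163331
ridge 0.08720641817100501 -0.033172485247886664
ridge 0.08917821687710023 0.0365690371343613
others -0.0010518725681206605 -0.056470812501429254
others -0.0005904043402984831 0.05531716236222047
```

```bash
cat > ik.py <<'E'
from kin import *
P=[-0.0, 0.0006, 0.1989, 0.6016, -0.0, 0.4636, 0.3781, -1.0, -1.0, -180.0109, -0.1924]
LO=np.array([-176.03,-82.01,-58.28,-173.87,-174.79,-173.66]);HI=np.array([176.03,121.73,71.71,95.51,-.11,173.66])
def ik(q0,T,A,w=1.0):
    f=lambda q:np.r_[fk(q,P)[0]-T,w*(fk(q,P)[1]*A.inv()).as_rotvec()]
    r=least_squares(f,np.clip(q0,LO+.01,HI-.01),bounds=(LO,HI),x_scale=1.0); return r.x
def show(q):
    x,A=fk(q,P);M=A.as_matrix();a=lambda v:np.degrees(np.arctan2(v[1],v[0]))
    print("x",x*1000,"tilt %.1f az %.1f zaz %.1f el %.1f"%(np.degrees(np.arccos(-M[2,0])),a(M[:,0]),a(M[:,2]),np.degrees(np.arcsin(M[2,2]))),"q",q)
E
python3 - <<'E'
from ik import *
x,A=fk(D[1][0],P);M=A.as_matrix()
for w in (.3,.5,1,2): show(ik(D[1][0],x-.4*M[:,2],A,w))
q=D[6][0];x,A=fk(q,P);M=A.as_matrix()
for T in [(0,0,-200),(-80,-200,0)]:
  for w in (.5,1):
    show(ik(q,x+M@np.array(T)/100,A,w))
p=case(-.0006,-.0016,.026);print(p*1000)
E
```

```text
x [  385.18 -1177.91   189.47] tilt 33.6 az -77.4 zaz 109.2 el -33.4 q [-60.24  67.17  71.71  10.6  -62.53 -13.86]
x [  359.24 -1098.54   162.01] tilt 20.4 az -77.0 zaz 108.5 el -20.3 q [-60.5   65.59  71.71   5.86 -76.57 -11.78]
x [  332.56 -1016.88   136.71] tilt 7.1 az -76.8 zaz 108.2 el -7.0 q [-60.87  65.1   71.71   1.93 -89.81 -10.91]
x [ 322.51 -986.12  128.65] tilt 2.0 az -76.1 zaz 108.1 el -2.0 q [-61.04  65.14  71.71   0.52 -94.63 -10.8 ]
x [  719.64 -1201.54   219.18] tilt 61.9 az -66.4 zaz 115.3 el -61.9 q [-48.39  77.26  71.71  35.17 -28.26 -39.72]
x [  623.03 -1043.17   130.63] tilt 27.7 az -66.1 zaz 114.2 el -27.6 q [-47.51  69.1   71.71   9.29 -66.48 -20.07]
x [1270.74  408.73  564.39] tilt 72.7 az 9.3 zaz 104.6 el -16.6 q [  29.95   61.85   71.71   37.13  -33.96 -111.17]
x [1072.03  337.45  398.66] tilt 30.1 az 5.2 zaz 112.4 el -9.8 q [ 31.41  54.57  71.71  13.02 -79.88 -95.65]
[ 496.86 -205.77   26.  ]
```

```bash
cat > srch.py <<'E'
from ik import *
import itertools
q=np.array(D[6][0]);x,A=fk(q,P);M=A.as_matrix()
out=[]
for S in [(.45,-.2,.75),(.37,-.14,.75),(.5,0,.75),(.6,-.1,.75)]:
    qs=ik(q,np.array(S),A,1.4); 
    if np.linalg.norm(fk(qs,P)[0]-S)>.02: print("unreach",S,fk(qs,P)[0]);
    xs,As=fk(qs,P);Ms=As.as_matrix()
    for up,back in itertools.product((0,-100,-200),(-100,-200,-350)):
      for lat in (0,60):
        T=xs+Ms@np.array([up,back,lat])/100
        qe=ik(qs,T,As,1.4);xe,Ae=fk(qe,P);m=Ae.as_matrix()
        print(S,(up,back,lat),"->",xe*1000,"tilt %.0f az %.0f"%(np.degrees(np.arccos(-m[2,0])),np.degrees(np.arctan2(m[1,0],m[0,0]))),qe.round(0))
E
python3 srch.py
```

```text
(0.45, -0.2, 0.75) (0, -100, 0) -> [914.58 129.71 427.54] tilt 7 az -29 [  22.   48.   72.    6. -109.  -86.]
(0.45, -0.2, 0.75) (0, -100, 60) -> [766.33 505.81 414.78] tilt 5 az -13 [  47.   49.   72.    5. -110. -111.]
(0.45, -0.2, 0.75) (0, -200, 0) -> [1062.76  271.33  228.09] tilt 16 az -4 [ 27.  62.  72.   8. -86. -92.]
(0.45, -0.2, 0.75) (0, -200, 60) -> [956.92 529.96 214.  ] tilt 15 az 10 [  42.   62.   72.    8.  -87. -107.]
(0.45, -0.2, 0.75) (0, -350, 0) -> [1173.45  375.58  106.63] tilt 29 az 6 [ 30.  71.  72.  13. -64. -98.]
(0.45, -0.2, 0.75) (0, -350, 60) -> [1098.84  552.69   95.36] tilt 29 az 15 [  39.   72.   72.   13.  -64. -107.]
(0.45, -0.2, 0.75) (-100, -100, 0) -> [661.84 115.33 717.11] tilt 12 az -20 [  31.   27.   72.   11. -127.  -90.]
(0.45, -0.2, 0.75) (-100, -100, 60) -> [548.68 384.96 706.61] tilt 10 az 2 [  56.   28.   72.   10. -128. -115.]
(0.45, -0.2, 0.75) (-100, -200, 0) -> [912.08 252.79 536.73] tilt 20 az -2 [  31.   43.   72.   11. -101.  -93.]
(0.45, -0.2, 0.75) (-100, -200, 60) -> [818.76 474.3  525.42] tilt 19 az 12 [  46.   44.   72.   11. 
[... 6238 characters left out ...]
 59.   72.   14.  -71. -107.]
(0.6, -0.1, 0.75) (-200, -100, 0) -> [558.   140.5  813.26] tilt 18 az -11 [  43.   19.   72.   20. -130.  -94.]
(0.6, -0.1, 0.75) (-200, -100, 60) -> [469.6  347.19 799.78] tilt 17 az 10 [  64.   20.   72.   18. -130. -117.]
(0.6, -0.1, 0.75) (-200, -200, 0) -> [811.96 261.86 697.31] tilt 28 az 2 [  38.   33.   72.   16. -105.  -95.]
(0.6, -0.1, 0.75) (-200, -200, 60) -> [731.38 447.74 685.27] tilt 27 az 15 [  51.   34.   72.   16. -105. -109.]
(0.6, -0.1, 0.75) (-200, -350, 0) -> [1044.99  380.14  552.02] tilt 41 az 9 [ 35.  48.  72.  17. -76. -98.]
(0.6, -0.1, 0.75) (-200, -350, 60) -> [978.85 532.23 541.83] tilt 40 az 17 [  44.   49.   72.   17.  -76. -107.]
```

```bash
python3 -m handwheel '[-6,0,0,0, -12,0,0,0, -18,0,0,0, -24,0,0,0, -200,-200,60,0, -200,-200,60,0, -200,-200,60,0, -200,-200,60,0, -200,-200,60,0, -200,-200,60,0]' 4.4 20; python3 -c "
from h import *
info()"
```

```text
time_s: 10.45
tcp_pos: [0.5647, 0.067, 0.7349]
eef_rot: [177.4, 86.0, -68.7]
contact_force: [2.2, 0.1, 2.0]
gripper_width: 0.0439
t 10.45 tcp [564.67  66.96 734.93] F [2.17 0.13 1.99] w 0.04388056173381567 j [  29.15   23.18   71.65    5.96 -138.85  -90.68]
tilt 4.0 az -68.7 z az 114.0 el -4.0 y az -156.0
in case -36.00498551143118 277.200241603624
```

```bash
python3 - <<'E'
from ik import *
q=np.array(st()["joints"]);x,A=fk(q,P);M=A.as_matrix()
for T in [(-150,-250,50),(-200,-350,60),(-200,-300,100),(-200,-300,150)]:
    show(ik(q,x+M@np.array(T)/100,A,1.4))
E
```

```text
x [875.26 522.44 544.27] tilt 29.5 az 16.6 zaz 114.0 el -4.1 q [  46.72   45.11   71.71   14.27  -90.54 -108.24]
x [962.   572.67 544.87] tilt 41.3 az 19.4 zaz 114.0 el -4.0 q [  46.01   48.84   71.71   17.77  -75.46 -109.15]
x [840.15 655.3  571.63] tilt 37.3 az 25.7 zaz 115.4 el 0.2 q [  53.84   45.69   71.71   16.76  -82.46 -115.69]
x [766.19 772.64 549.99] tilt 38.0 az 33.5 zaz 117.0 el 5.0 q [  60.71   47.33   71.71   16.61  -80.05 -123.18]
```

```bash
python3 -m handwheel '[-200,-300,100,0, -200,-300,100,0, -200,-300,100,0, -200,-300,100,0, -200,-300,100,0, -200,-300,100,0, -200,-300,100,0, -200,-300,100,0, -200,-300,100,0, -200,-300,100,0]' 4.4 20; python3 -c "
from h import *
info()"
```

```text
time_s: 11.7
tcp_pos: [0.6453, 0.3099, 0.6334]
eef_rot: [-152.2, 85.1, -38.0]
contact_force: [0.2, 0.4, -0.4]
gripper_width: 0.0442
t 11.7 tcp [645.33 309.9  633.35] F [ 0.16  0.43 -0.44] w 0.04416855756778592 j [  43.79   32.92   71.66    6.18 -127.86 -105.76]
tilt 4.9 az -38.0 z az 114.1 el -4.4 y az -155.7
in case -48.65898333627886 532.8685635365658
```

```bash
cat > sim.py <<'E'
from ik import *
VL=np.array([136.94,136.94,172.46,180,180,180])*.7/8
def call(q,rows,w=.63):
    q=np.array(q,float);x0,A0=fk(q,P);M=A0.as_matrix()
    for r in rows:
        T=x0+M@np.array(r[:3])/100; AT=A0*R.from_euler("x",r[3],degrees=True)
        x,A=fk(q,P);d=T-x;n=np.linalg.norm(d);
        if n>.0625:d*=.0625/n
        v=(AT*A.inv()).as_rotvec();n=np.linalg.norm(v);m=np.radians(10.7)
        if n>m:v*=m/n
        qn=ik(q,x+d,R.from_rotvec(v)*A,w);dq=qn-q
        q=q+dq*min(1,1/np.max(np.abs(dq)/VL))
    return q
E
python3 - <<'E'
from sim import *
for w in (.5,.63,.8):
    print(w)
    show(call(D[1][0],[(0,0,-6,0),(0,0,-12,0),(0,0,-18,0),(0,0,-24,0)]+[(0,0,-36,0)]*2+[(0,0,-40,0)]*4,w))
    show(call(D[6][0],[(-6,0,0,0),(-12,0,0,0),(-18,0,0,0),(-24,0,0,0)]+[(-200,-200,60,0)]*6,w))
    q=[29.15,23.18,71.65,5.96,-138.85,-90.68]
    show(call(q,[(-200,-300,100,0)]*10,w))
E
```

```text
0.5
x [  328.28 -1003.85   146.17] tilt 5.5 az -76.7 zaz 108.1 el -5.5 q [-60.88  64.42  71.71   1.5  -91.99 -10.89]
x [563.97  65.59 736.07] tilt 4.1 az -64.7 zaz 114.0 el -4.1 q [  29.15   22.8    71.1     6.11 -138.41  -90.57]
x [647.97 310.59 638.86] tilt 5.7 az -28.5 zaz 114.0 el -4.6 q [  43.98   32.68   71.71    6.87 -127.09 -105.62]
0.63
x [ 324.22 -991.42  143.58] tilt 3.5 az -76.5 zaz 108.1 el -3.5 q [-60.95  64.4   71.71   0.94 -93.95 -10.85]
x [563.25  65.48 734.96] tilt 3.9 az -68.8 zaz 114.0 el -3.9 q [  29.05   22.85   71.1     5.84 -138.63  -90.68]
x [642.7  308.64 634.69] tilt 4.8 az -40.1 zaz 114.0 el -4.3 q [  43.82   32.82   71.71    6.1  -128.22 -105.94]
0.8
x [ 321.63 -983.49  142.01] tilt 2.2 az -76.2 zaz 108.1 el -2.2 q [-60.99  64.4   71.71   0.58 -95.19 -10.84]
x [562.74  65.4  734.17] tilt 3.8 az -71.9 zaz 114.0 el -3.8 q [  28.97   22.88   71.1     5.64 -138.79  -90.76]
x [639.37 307.43 632.14] tilt 4.4 az -49.7 zaz 114.0 el -4.2 q [  43.71   32.9    71.71    5.6  -128.93 -106.15]
```

```bash
python3 - <<'E'
from sim import *
q=np.array(st()["joints"])
for a in [(-100,-300,0,-179),(-100,-300,100,-179),(-50,-300,0,-179),(-200,-300,0,-179),(-100,-300,0,-150),(-100,-300,0,-120),(0,-300,-60,-179)]:
    print(a);q1=call(q,[a]*10);show(q1)
E
```

```text
(-100, -300, 0, -179)
x [849.38 404.82 532.79] tilt 18.8 az 22.5 zaz -137.5 el -17.7 q [  39.39   42.06   71.71    5.47 -101.58    4.02]
(-100, -300, 100, -179)
x [780.29 530.07 521.66] tilt 17.9 az 27.5 zaz -137.7 el -17.4 q [  48.43   42.93   71.71    6.44 -101.91   -4.61]
(-50, -300, 0, -179)
x [886.1  415.65 477.9 ] tilt 18.1 az 21.7 zaz -137.6 el -17.0 q [ 38.4   45.74  71.71   5.17 -98.55   4.61]
(-200, -300, 0, -179)
x [775.53 380.37 619.91] tilt 19.3 az 23.1 zaz -137.5 el -18.3 q [  41.58   35.73   71.71    6.3  -107.51    2.75]
(-100, -300, 0, -150)
x [839.64 398.92 524.26] tilt 16.5 az 18.3 zaz -138.2 el -15.2 q [  39.73   42.48   71.71    6.13 -103.75    3.48]
(-100, -300, 0, -120)
x [822.07 388.42 509.25] tilt 12.6 az 8.5 zaz -139.8 el -10.7 q [  40.18   43.25   71.71    6.88 -107.61    2.09]
(0, -300, -60, -179)
x [951.17 333.46 425.53] tilt 17.2 az 16.8 zaz -137.6 el -15.6 q [ 31.95  48.97  71.71   4.45 -96.09  10.59]
```

```bash
python3 -m handwheel '[-200,-300,0,-179, -200,-300,0,-179, -200,-300,0,-179, -200,-300,0,-179, -200,-300,0,-179, -200,-300,0,-179, -200,-300,0,-179, -200,-300,0,-179, -200,-300,0,-179, -200,-300,0,-179]' 4.4 20; python3 - <<'E'
from sim import *
info()
q=np.array(st()["joints"]);M=fk(q,P)[1].as_matrix()
for az in (10,20,30):
  for up in (0,150):
    v=M.T@np.array([300*np.cos(np.radians(az)),300*np.sin(np.radians(az)),up]);v=v.round(-1)
    for t in (179,150,120):
        print(az,up,v,t);show(call(q,[(*v,t)]*10))
E
```

```text
time_s: 12.95
tcp_pos: [0.7824, 0.3825, 0.6215]
eef_rot: [161.4, 69.7, 23.6]
contact_force: [1.3, -0.2, -0.2]
gripper_width: 0.0443
t 12.95 tcp [782.39 382.55 621.49] F [ 1.34 -0.15 -0.2 ] w 0.044293947438348205 j [  41.43   35.77   71.66    6.37 -106.37    3.63]
tilt 20.3 az 23.6 z az -136.7 el -19.2 y az -48.9
in case 52.85230032165936 650.1589042824653
10 0 [ 100.  150. -240.] 179
x [1090.49  387.41  413.84] tilt 35.4 az 11.5 zaz 112.0 el -7.4 q [ 32.89  54.73  71.71  12.7  -73.89 -98.48]
10 0 [ 100.  150. -240.] 150
x [1079.54  384.3   406.94] tilt 33.4 az 13.4 zaz 113.1 el -6.3 q [ 32.53  54.31  71.71  10.7  -75.74 -97.29]
10 0 [ 100.  150. -240.] 120
x [1058.92  378.35  394.2 ] tilt 29.7 az 17.0 zaz 115.3 el -4.7 q [ 31.9   53.67  71.71   7.45 -79.24 -94.9 ]
10 150 [ -40.  170. -290.] 179
x [996.64 356.62 589.03] tilt 38.0 az 9.9 zaz 111.2 el -8.7 q [ 35.29  44.4   71.71  15.45 -82.39 -98.33]
10 150 [ -40.  170. -290.] 150
x [984.71 353.44 578.74] tilt 35.5 az 12.1 zaz 112.7 el -7.5 q [ 34.8   43.95  71.71  13.04 -84.52 -97.14]
10 150 [ -40.  170. -290.] 120
x [963.13 347.58 56
[... 1106 characters left out ...]
-280.] 150
x [1018.2   530.04  407.91] tilt 33.9 az 15.9 zaz 113.7 el -5.2 q [  41.45   55.07   71.71   14.36  -75.85 -105.86]
30 0 [ 100.   60. -280.] 120
x [998.78 521.42 395.22] tilt 30.1 az 19.2 zaz 115.8 el -3.8 q [  40.82   54.35   71.71   10.84  -79.25 -103.36]
30 150 [ -40.   70. -320.] 179
x [939.18 490.95 589.24] tilt 38.5 az 12.6 zaz 112.0 el -7.5 q [  44.32   45.31   71.71   19.3   -82.73 -106.37]
30 150 [ -40.   70. -320.] 150
x [928.03 486.35 579.13] tilt 36.0 az 14.6 zaz 113.4 el -6.3 q [  43.84   44.8    71.71   16.74  -84.76 -105.17]
30 150 [ -40.   70. -320.] 120
x [907.81 477.79 561.05] tilt 31.6 az 18.3 zaz 116.0 el -4.7 q [  43.01   44.09   71.71   12.64  -88.48 -102.69]
```

```bash
python3 -m handwheel '[-40,120,-310,150, -40,120,-310,150, -40,120,-310,150, -40,120,-310,150, -40,120,-310,150, -40,120,-310,150, -40,120,-310,150, -40,120,-310,150, -40,120,-310,150, -40,120,-310,150]' 4.4 20; python3 - <<'E'
from sim import *
info()
s=st();q=np.array(s["joints"]);A=rot(s)
M=A.as_matrix()
# turn making tool z horizontal
t=np.degrees(np.arctan2(M[2,2],M[2,1]));print("turn cands",t,)
for k in np.arange(-30,31,1.0):
    m=(A*R.from_euler("x",k,degrees=True)).as_matrix()
    if abs(m[2,2])<.012: print("turn",k,"zel",m[2,2])
E
```

```text
time_s: 14.2
tcp_pos: [0.9656, 0.4216, 0.5805]
eef_rot: [-101.4, 53.3, 12.8]
contact_force: [-0.2, -0.8, -0.8]
gripper_width: 0.044
t 14.2 tcp [965.64 421.58 580.52] F [-0.2  -0.8  -0.83] w 0.04402564424299656 j [  39.31   44.61   71.64   15.57  -83.58 -102.22]
tilt 36.7 az 12.8 z az 112.0 el -6.8 y az -153.1
in case 209.58896173487204 752.8161358744032
turn cands -168.62589307491209
turn 11.0 zel -0.003901905605668332
turn 12.0 zel 0.006527931763068262
```

```bash
cat > plan.py <<'E'
from sim import *
s=st();q=np.array(s["joints"]);A=rot(s)
def G(p,a=.010,zT=.016):  # TCP for puck axis xy p
    d=rot(st()).as_matrix()[:,0]; h=d[:2]/np.linalg.norm(d[:2]); return np.r_[p+h*a*np.linalg.norm(d[:2]),zT]
E
python3 - <<'E'
from plan import *
AT=A*R.from_euler("x",11.4,degrees=True)
pk=case(-.0007,-.001,0)[:2]
g=G(pk); print("grasp",g*1000)
for T in [np.array([.62,-.12,.36]),g+[0,0,.14],g]:
    q=ik(q,T,AT,.63);show(q);print("cm",go(T))
for zz in (.3,.14,.036):
    T=G(SC,zT=zz);q=ik(q,T,AT,.63);show(q)
E
```

```text
grasp [ 502.81 -203.86   16.  ]
x [ 620. -120.  360.] tilt 36.7 az 12.8 zaz 102.8 el 0.0 q [  2.8   -5.12 -18.25  -9.1  -40.95 -75.09]
cm [ -9.63  57.75 -34.45]
x [ 502.81 -203.86  156.  ] tilt 36.7 az 12.8 zaz 102.8 el 0.0 q [-18.05   1.25 -30.45 -36.6  -30.93 -31.95]
cm [ -1.21  81.24 -35.41]
x [ 502.81 -203.86   16.  ] tilt 36.7 az 12.8 zaz 102.8 el 0.0 q [-27.98  17.12 -30.04 -61.32 -26.41   3.21]
cm [ 10.01  89.45 -33.76]
x [532.53 202.72 300.  ] tilt 36.7 az 12.8 zaz 102.8 el 0.0 q [  47.7   -12.08  -51.51   47.99  -27.4  -163.85]
x [546.84 197.61 196.74] tilt 31.6 az 14.2 zaz 103.6 el 0.4 q [  34.49   -3.02  -58.28   65.87  -11.49 -173.66]
x [554.51 194.71 143.24] tilt 27.0 az 15.6 zaz 104.0 el 0.8 q [  30.51    2.87  -58.28   68.63   -7.22 -173.66]
```

```bash
cat > feas.py <<'E'
from sim import *
rng=np.random.default_rng(0)
starts=[rng.uniform([-60,-40,-58,-170,-150,-170],[90,70,71,95,-5,170]) for _ in range(25)]
def ori(tilt,az,flip):
    t,a=np.radians([tilt,az]);x=np.array([np.sin(t)*np.cos(a),np.sin(t)*np.sin(a),-np.cos(t)])
    z=np.array([-np.sin(a),np.cos(a),0])*(1 if not flip else -1)
    return R.from_matrix(np.c_[x,np.cross(z,x),z])
def sols(T,A):
    o=[]
    for s0 in starts:
        f=lambda q:np.r_[fk(q,P)[0]-T,.6*(fk(q,P)[1]*A.inv()).as_rotvec()]
        r=least_squares(f,s0,bounds=(LO,HI),max_nfev=60)
        if r.cost<1e-7 and not any(np.abs(r.x-k).max()<2 for k in o): o.append(r.x)
    return o
if __name__=="__main__":
    pk=case(-.0007,-.001,0)[:2]
    for az in (0,15,30,45,60,80,100):
      for tilt in (30,37):
        for flip in (0,1):
            A=ori(tilt,az,flip);h=np.array([np.cos(np.radians(az)),np.sin(np.radians(az))])*.006
            a=sols(np.r_[pk+h,.016],A);b=sols(np.r_[SC+h,.036],A);
            print(az,tilt,flip,"case",[list(k.round(0).astype(int)) for k in a],"stage",[list(k.round(0).astype(int)) for k in b])
E
time python3 feas.py
```

```text
0 30 0 case [[np.int64(-8), np.int64(15), np.int64(-40), np.int64(-33), np.int64(-7), np.int64(-51)]] stage []
0 30 1 case [[np.int64(-8), np.int64(15), np.int64(-40), np.int64(-33), np.int64(-7), np.int64(129)]] stage []
0 37 0 case [[np.int64(-23), np.int64(15), np.int64(-34), np.int64(-64), np.int64(-15), np.int64(-8)]] stage []
0 37 1 case [[np.int64(-23), np.int64(15), np.int64(-34), np.int64(-64), np.int64(-15), np.int64(172)]] stage []
15 30 0 case [[np.int64(-19), np.int64(16), np.int64(-31), np.int64(-45), np.int64(-23), np.int64(-18)]] stage []
15 30 1 case [[np.int64(-19), np.int64(16), np.int64(-31), np.int64(-45), np.int64(-23), np.int64(162)]] stage []
15 37 0 case [[np.int64(-29), np.int64(18), np.int64(-29), np.int64(-61), np.int64(-29), np.int64(6)]] stage []
15 37 1 case [] stage []
30 30 0 case [[np.int64(-24), np.int64(19), np.int64(-26), np.int64(-45), np.int64(-35), np.int64(-1)]] stage []
30 30 1 case [] stage []
30 37 0 case [[np.int64(-32), np.int64(21), np.int64(-25), np.int64(-56), np.int64(-40), np.int64(15)]] stage []
30 37 1 case [[np.int64(-32), np.int6
[... 2470 characters left out ...]
14), np.int64(-38), np.int64(-54), np.int64(16)]]
100 30 1 case [[np.int64(-21), np.int64(33), np.int64(-6), np.int64(-27), np.int64(-70), np.int64(-135)]] stage [[np.int64(18), np.int64(25), np.int64(-14), np.int64(-38), np.int64(-54), np.int64(-164)]]
100 37 0 case [[np.int64(-24), np.int64(37), np.int64(-2), np.int64(-31), np.int64(-77), np.int64(48)]] stage [[np.int64(12), np.int64(27), np.int64(-12), np.int64(-45), np.int64(-59), np.int64(24)]]
100 37 1 case [[np.int64(-24), np.int64(37), np.int64(-2), np.int64(-31), np.int64(-77), np.int64(-132)]] stage [[np.int64(12), np.int64(27), np.int64(-12), np.int64(-45), np.int64(-59), np.int64(-156)]]
real	2m30.018s
user	2m28.640s
sys	0m0.267s
```

```bash
python3 -c "
from h import *
for n in ['wrist','side','scene']:
    c=cams.capture(n);cv2.imwrite(f'pics/{n}5.png',c['image'][...,::-1])
    if n=='wrist':print(c['xyz'],c['rotation'])
    x=np.array(st()['tcp_pos']);print(n,proj(c,x))
"
```

```text
[0.81 0.37 0.66] [126.94   6.68 111.98]
wrist [318.19 253.82]
side [ 59.38 146.53]
scene [697.09 146.6 ]
```

View pics/wrist5.png

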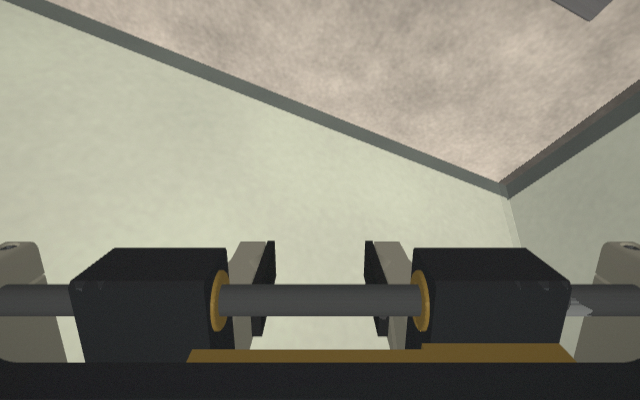

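View pics/side5.png

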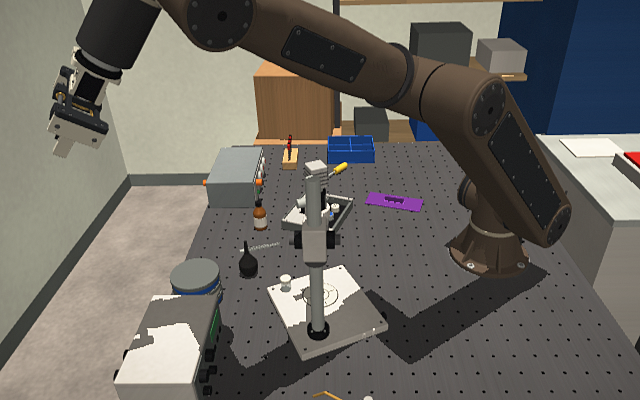

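View pics/scene5.png

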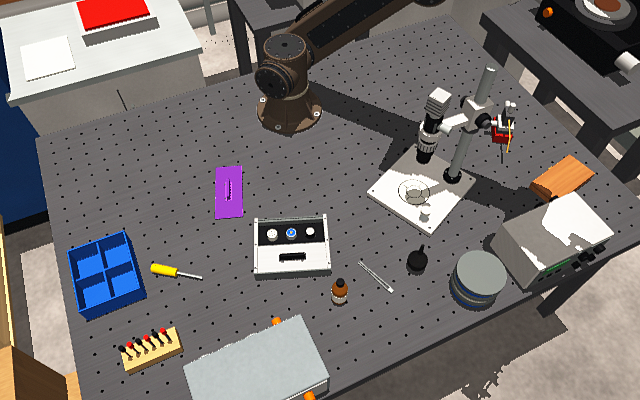

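```bash
cat > s2.py <<'E'
from sim import *
import sys
from multiprocessing import Pool
q0=np.array(st()["joints"])
def met(q):
    x,A=fk(q,P);d=A.as_matrix()[:,0]
    return x,np.degrees(np.arccos(-d[2])),np.degrees(np.arctan2(d[1],d[0]))
def err(q):
    d=fk(q,P)[1].as_matrix()[:,0];t,a=np.radians([33,62]);g=np.array([np.sin(t)*np.cos(a),np.sin(t)*np.sin(a),-np.cos(t)])
    return np.degrees(np.arccos(np.clip(d@g,-1,1)))
def one(seed):
    r=np.random.default_rng(seed);q=q0;seq=[]
    for k in range(2):
        az=np.radians(r.uniform(60,200));up=r.uniform(-50,250);M=fk(q,P)[1].as_matrix()
        v=(M.T@np.array([300*np.cos(az),300*np.sin(az),up])).round(-1);t=float(r.choice([-170,170,-90,90,-45,45]))
        q=call(q,[(*v,t)]*10);x=fk(q,P)[0]
        seq.append((np.degrees(az),up,v,t,x.round(2),err(q).round(1)))
    return err(q),seq,q
if __name__=="__main__":
    with Pool() as p: o=p.map(one,range(240))
    o.sort(key=lambda k:k[0])
    for e,s,q in o[:14]:
        print(round(e,1),met(q)[1:],q.round(0))
        for k in s: print("    ",k)
    print("best single", sorted([(k[1][0][-1],k[1][0]) for k in o],key=lambda a:a[0])[:4])
E
nproc; time timeout 500 python3 s2.py
```

```text
4
10.3 (np.float64(35.51738908768575), np.float64(44.14576943127463)) [ -82.  -21.   21.  -51. -143. -144.]
     (np.float64(184.68990807666674), 4.159053198253261, array([-180.,  220.,   90.]), 170.0, array([0.57, 0.18, 0.62]), np.float64(10.4))
     (np.float64(188.41049357735966), 49.10701595256988, array([-180.,  150., -190.]), 45.0, array([ 0.07, -0.1 ,  0.65]), np.float64(10.3))
11.5 (np.float64(44.43883803456231), np.float64(63.49927979988045)) [  34.    7.   21.  -22.  -66. -174.]
     (np.float64(134.43017601086603), -25.06065112249357, array([-70.,  90., 280.]), 170.0, array([0.78, 0.66, 0.58]), np.float64(11.9))
     (np.float64(151.5351732234436), 126.61929357301307, array([-170.,  270.,   60.]), 45.0, array([0.66, 0.39, 0.57]), np.float64(11.5))
11.6 (np.float64(43.30540830081838), np.float64(53.48371686870272)) [ -57.  -36.  -18.  -46. -117. -174.]
     (np.float64(172.92975583640202), -41.813192816218915, array([-130.,  230.,  150.]), 170.0, array([0.62, 0.3 , 0.53]), np.float64(6.6))
     (np.float64(171.75947349483755), 24.598771737510432, array([-110.,  240., -150.]
[... 4233 characters left out ...]
5, 0.78]), np.float64(16.1))
best single [(np.float64(6.6), (np.float64(172.92975583640202), -41.813192816218915, array([-130.,  230.,  150.]), 170.0, array([0.62, 0.3 , 0.53]), np.float64(6.6))), (np.float64(9.7), (np.float64(182.5016464103404), -2.635704287980026, array([-170.,  220.,  100.]), 170.0, array([0.58, 0.2 , 0.61]), np.float64(9.7))), (np.float64(10.4), (np.float64(184.68990807666674), 4.159053198253261, array([-180.,  220.,   90.]), 170.0, array([0.57, 0.18, 0.62]), np.float64(10.4))), (np.float64(10.9), (np.float64(129.84914230519684), -28.963344730848938, array([-60.,  70., 290.]), 170.0, array([0.8 , 0.68, 0.57]), np.float64(10.9)))]
real	1m8.643s
user	4m20.553s
sys	0m0.459s
```

```bash
cat > s3.py <<'E'
from s2 import *
M0=fk(q0,P)[1].as_matrix()
def one(seed):
    r=np.random.default_rng(seed)
    az=np.radians(r.uniform(140,200));up=r.uniform(-50,200);L=r.choice([60,300])
    v=(M0.T@np.array([L*np.cos(az),L*np.sin(az),up*L/300])).round(-1);t=float(r.choice([110,130,150,170]))
    n=int(r.integers(0,9)); rows=[(0,0,0,t)]*n+[(*v,t)]*(10-n)
    q=call(q0,rows);x=fk(q,P)[0]
    return err(q),x,met(q)[1:],n,v,t,q.round(0)
if __name__=="__main__":
    with Pool() as p: o=p.map(one,range(600))
    o.sort(key=lambda k:k[0])
    for k in o[:20]: print(*[np.round(a,2) for a in k])
E
time timeout 500 python3 s3.py
```

```text
6.59 [0.65 0.34 0.57] [34.85 50.65] 0 [-30.  40.  30.] 150.0 [  40.    5.   18.   -7.  -69. -174.]
7.26 [0.68 0.41 0.59] [33.13 48.67] 0 [-30.  40.  40.] 130.0 [  43.   12.   27.   -3.  -73. -174.]
7.35 [0.67 0.34 0.57] [35.19 49.47] 1 [-30.  40.  30.] 170.0 [  38.    7.   20.   -7.  -69. -174.]
7.37 [0.62 0.3  0.56] [34.95 49.26] 0 [-140.  220.  150.] 150.0 [  38.    0.   11.   -7.  -67. -174.]
7.41 [0.64 0.31 0.65] [34.38 48.84] 0 [-40.  40.  30.] 170.0 [  38.    5.   28.   -6.  -79. -174.]
7.93 [0.6  0.25 0.59] [35.34 48.49] 0 [-160.  220.  130.] 170.0 [  35.   -3.   12.   -8.  -71. -174.]
8.26 [0.64 0.31 0.65] [34.15 47.17] 0 [-40.  40.  30.] 150.0 [  39.    5.   28.   -5.  -79. -174.]
9.39 [0.78 0.39 0.53] [34.95 45.51] 3 [-20.  40.  40.] 150.0 [  37.   18.   29.   -5.  -67. -174.]
9.48 [0.65 0.31 0.66] [33.85 44.81] 0 [-40.  40.  30.] 130.0 [  39.    6.   29.   -3.  -79. -174.]
9.55 [0.79 0.4  0.57] [33.72 44.64] 3 [-110.  190.  210.] 170.0 [  38.   21.   38.   -4.  -74. -174.]
9.58 [0.65 0.33 0.58] [33.73 44.59] 0 [-140.  210.  170.] 110.0 [  41.    5.   18.   -2.  -70. -174.]
[... 247 characters left out ...]
 40.  30.] 150.0 [  35.   13.   22.   -6.  -63. -174.]
10.04 [0.64 0.24 0.54] [35.47 44.64] 1 [-140.  240.  120.] 150.0 [  34.   -1.    8.   -7.  -64. -174.]
10.07 [0.64 0.24 0.54] [35.92 44.92] 1 [-30.  50.  20.] 150.0 [  33.   -1.    7.   -8.  -63. -174.]
10.16 [0.74 0.33 0.58] [35.41 44.39] 3 [-30.  40.  30.] 170.0 [  35.   13.   28.   -6.  -71. -174.]
10.16 [0.74 0.33 0.58] [35.41 44.39] 3 [-30.  40.  30.] 170.0 [  35.   13.   28.   -6.  -71. -174.]
10.53 [0.62 0.24 0.65] [35.22 43.58] 0 [-40.  40.  20.] 130.0 [  35.   -1.   21.   -5.  -77. -174.]
10.58 [0.68 0.27 0.58] [35.82 43.88] 2 [-30.  40.  20.] 150.0 [  33.    5.   18.   -7.  -68. -174.]
real	1m16.767s
user	4m54.819s
sys	0m0.412s
```

```bash
python3 -m handwheel '[-40,40,30,170, -40,40,30,170, -40,40,30,170, -40,40,30,170, -40,40,30,170, -40,40,30,170, -40,40,30,170, -40,40,30,170, -40,40,30,170, -40,40,30,170]' 3.5 20; python3 -c "
from h import *
info()"
```

```text
time_s: 15.6
tcp_pos: [0.6288, 0.327, 0.6486]
eef_rot: [3.1, 55.3, 50.2]
contact_force: [-0.2, -0.3, -0.6]
gripper_width: 0.0352
t 15.6 tcp [628.81 326.96 648.55] F [-0.16 -0.33 -0.62] w 0.03521493597850409 j [  39.87    4.28   26.98   -5.98  -78.47 -173.34]
tilt 34.7 az 50.2 z az 46.5 el 34.7 y az 137.7
in case -70.2309522541985 542.8006808269117
```

```bash
python3 - <<'E'
from plan import *
for k in np.arange(-100,-75,.5):
    m=(A*R.from_euler("x",k,degrees=True)).as_matrix()
    if abs(m[2,2])<.006: print("turn",k,"zel",m[2,2],np.degrees(np.arctan2(m[1,2],m[0,2])))
pk=case(-.0007,-.001,0)[:2]; g=G(pk,.010,.0155);print(pk*1000,g*1000)
W=np.array([.52,-.16,.36]);print(go(W),go(g+[0,0,.12]))
rows=[(*go(W)*(i+1)/10,-9*(i+1)) for i in range(10)]
q=call(st()["joints"],rows);show(q)
AT=A*R.from_euler("x",-90,degrees=True)
for T in (g+[0,0,.12],g): q=ik(q,T,AT,.63);show(q)
for z in (.3,.1,.04): q=ik(q,G(SC,.01,z),AT,.63);show(q)
E
```

```text
turn -93.5 zel -0.0044561389972875565 140.5611010300071
turn -93.0 zel 0.0005162429146188252 140.15020626676196
turn -92.5 zel 0.0054885855126287075 139.73930939401282
[ 496.99 -205.18] [ 500.63 -200.8    15.5 ]
[ -1.57 -25.6  -51.62] [ 14.38 -27.6  -67.92]
x [ 525.52 -138.92  372.46] tilt 34.7 az 50.2 zaz 136.1 el 2.8 q [-19.1    0.51  -0.99 -33.09 -77.15 -21.42]
x [ 500.63 -200.8   135.5 ] tilt 34.7 az 50.2 zaz 137.7 el 1.7 q [-28.77  14.51 -14.8  -40.14 -60.17   6.34]
x [ 500.63 -200.8    15.5 ] tilt 34.7 az 50.2 zaz 137.7 el 1.7 q [-30.41  24.99 -18.03 -46.29 -51.05  18.88]
x [530.35 205.78 300.  ] tilt 34.7 az 50.2 zaz 137.7 el 1.7 q [ 33.95  -7.64 -25.06 -14.41 -39.83 -68.44]
x [530.35 205.78 100.  ] tilt 34.7 az 50.2 zaz 137.7 el 1.7 q [ 29.12   7.65 -32.46 -35.63 -20.59 -41.63]
x [530.35 205.78  40.  ] tilt 34.7 az 50.2 zaz 137.7 el 1.7 q [ 24.47  14.4  -30.74 -48.89 -19.16 -24.19]
```

```bash
python3 -m handwheel '[-0.2,-2.6,-5.2,-9.3, -0.3,-5.1,-10.3,-18.6, -0.5,-7.7,-15.5,-27.9, -0.6,-10.2,-20.6,-37.2, -0.8,-12.8,-25.8,-46.5, -0.9,-15.4,-31,-55.8, -1.1,-17.9,-36.1,-65.1, -1.3,-20.5,-41.3,-74.4, -1.4,-23,-46.5,-83.7, -1.6,-25.6,-51.6,-93]' 3.5 20; python3 - <<'E'
from plan import *
info()
pk=case(-.0007,-.001,0)[:2]
for dz in (.1,.05): print(go(G(pk,.010,.0155)+[0,0,dz]))
E
```

```text
time_s: 16.85
tcp_pos: [0.5241, -0.1353, 0.376]
eef_rot: [-87.5, 55.5, 49.9]
contact_force: [0.3, 0.4, 0.2]
gripper_width: 0.0353
t 16.85 tcp [ 524.13 -135.34  375.99] F [0.34 0.35 0.23] w 0.03530136457889978 j [-18.44  -0.04  -1.19 -32.67 -76.97 -19.98]
tilt 34.5 az 49.9 z az 137.9 el 1.4 y az -133.1
in case -0.6456536414362023 73.92669857097063
[17.78 20.   -3.29]
[21.9  22.83 -3.41]
```

```bash
python3 -m handwheel '[3.5,3.6,-0.6,-2.5, 7,7.2,-1.1,-2.5, 10.5,10.8,-1.7,-2.5, 14,14.5,-2.2,-2.5, 17,18.1,-2.8,-2.5, 19,20.5,-3.2,-2.5, 20,21.5,-3.4,-2.5, 20.3,21.7,-3.4,-2.5, 20.3,21.7,-3.4,-2.5, 20.3,21.7,-3.4,-2.5]' 3.5 20; python3 - <<'E'
from plan import *
info()
pk=case(-.0007,-.001,0)[:2]
for dz in (0,): print(go(G(pk,.010,.0155)+[0,0,dz]))
for n in ['wrist','scene']:
    c=cams.capture(n);print(proj(c,np.r_[pk,.026]));cv2.imwrite(f'pics/{n}6.png',c['image'][...,::-1])
cv2.imwrite('pics/scene6c.png',cv2.resize(c['image'][150:300,200:400,::-1],None,fx=4,fy=4))
E
```

```text
time_s: 18.1
tcp_pos: [0.4999, -0.1983, 0.0856]
eef_rot: [-89.5, 55.6, 49.9]
contact_force: [-0.5, 0.3, -0.4]
gripper_width: 0.0348
t 18.1 tcp [ 499.86 -198.32   85.63] F [-0.45  0.26 -0.42] w 0.03479039615633056 j [-28.88  18.19 -17.06 -42.27 -55.55  13.18]
tilt 34.4 az 49.9 z az 139.5 el 0.3 y az -130.7
in case -0.5030391062348074 6.430509151598348
[ 5.7   4.08 -0.26]
[312.3  162.28]
[290.79 232.07]
```

View pics/wrist6.png

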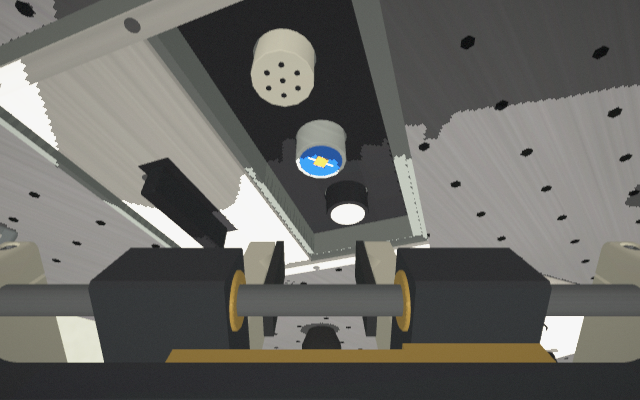

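View pics/scene6c.png

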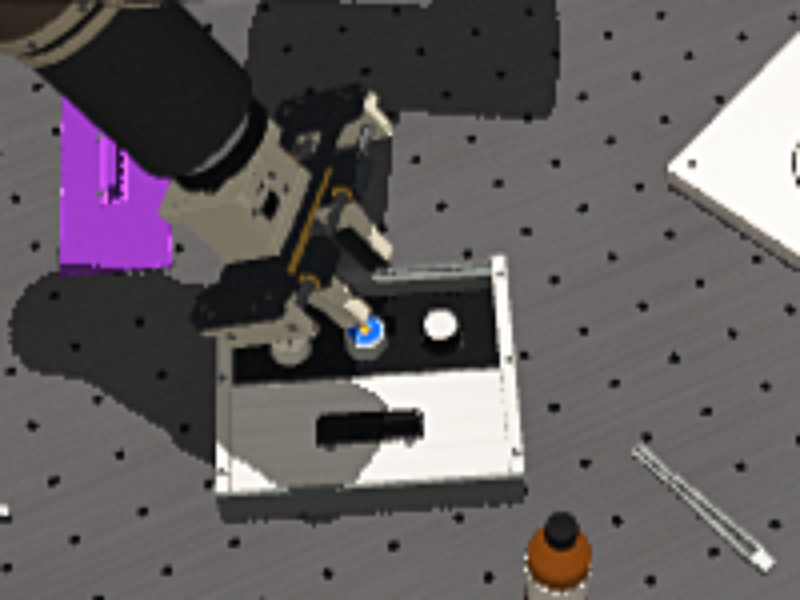

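```bash
python3 - <<'E'
from plan import *
im=cv2.imread('pics/wrist6.png');h=cv2.cvtColor(im,cv2.COLOR_BGR2HSV)
c=cams.capture('wrist')
m=cv2.inRange(h,(95,120,80),(125,255,255));m[:110]=0;m[190:]=0;m[:,:280]=0;m[:,360:]=0
k=cv2.convexHull(cv2.findNonZero(m));mo=cv2.moments(k);print(mo["m10"]/mo["m00"],mo["m01"]/mo["m00"],cv2.boundingRect(k),cv2.minEnclosingCircle(k))
x=np.array(s["tcp_pos"]);M=A.as_matrix()
print("TCP",proj(c,x))
for y in (-.0095,.0095):
    print(y,[proj(c,x+M[:,1]*y+M[:,2]*z) for z in (-.0175,.0175)])
print("campos tool",M.T@(c["xyz"]-x)*1000)
# puck ray vs tool
o,d=ray(c,(mo["m10"]/mo["m00"],mo["m01"]/mo["m00"])) ; p=o+d*(.026-o[2])/d[2];print("puck by wrist",p*1000,"case",(p[:2]-P0)@CX*1000,(p[:2]-P0)@CY*1000,"tool",M.T@(p-x)*1000)
pk=np.r_[case(-.0007,-.001,0)[:2],.026];print("scene",pk*1000,"tool",M.T@(pk-x)*1000)
cv2.imwrite('pics/w6c.png',cv2.resize(im[100:270,230:420],None,fx=4,fy=3.5))
E
```

```text
320.56420979264675 160.38456177034325 (300, 146, 42, 30) ((320.5, 160.5), 20.796733856201172)
TCP [316.41 257.03]
-0.0095 [array([282.2 , 273.96]), array([350.73, 273.88])]
0.0095 [array([280.99, 239.63]), array([351.71, 239.56])]
campos tool [-159.92   79.26    1.34]
puck by wrist [ 491.8  -203.35   26.  ] case -6.1994439018382606 -1.1673266379626062 tool [43.85 40.89  2.26]
scene [ 496.99 -205.18   26.  ] tool [44.95 39.24 -2.87]
```

View pics/w6c.png

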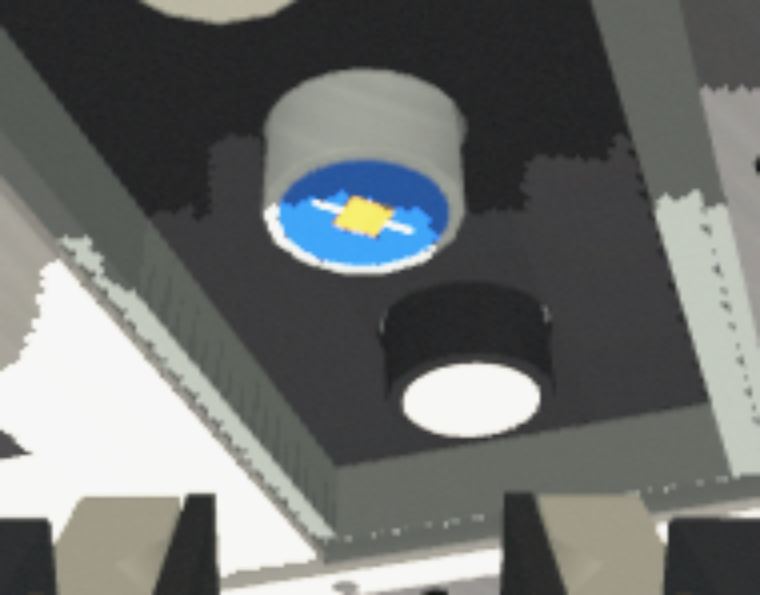

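```bash
python3 -m handwheel '[1,0.7,0,0, 2,1.4,0,0, 3,2.15,0,0, 3.8,2.75,0,0, 4.4,3.2,0,0, 4.9,3.55,0,0, 5.3,3.85,0,0, 5.5,4,0,0, 5.65,4.13,0,0, 5.65,4.13,0,0]' 3.8 20; python3 - <<'E'
from plan import *
info()
for n in ['wrist','scene']:
    c=cams.capture(n);cv2.imwrite(f'pics/{n}7.png',c['image'][...,::-1])
    if n=='wrist':cv2.imwrite('pics/w7c.png',cv2.resize(c['image'][180:330,220:420,::-1],None,fx=4,fy=4))
cv2.imwrite('pics/scene7c.png',cv2.resize(c['image'][200:280,240:350,::-1],None,fx=7,fy=7))
E
```

```text
time_s: 19.5
tcp_pos: [0.4973, -0.1996, 0.0143]
eef_rot: [-89.2, 55.6, 50.1]
contact_force: [-0.8, -0.1, -0.7]
gripper_width: 0.0379
t 19.5 tcp [ 497.3  -199.58   14.32] F [-0.76 -0.13 -0.74] w 0.03794986058065986 j [-30.21  24.76 -18.58 -46.18 -50.53  21.01]
tilt 34.4 az 50.1 z az 139.4 el 0.4 y az -130.9
in case -2.426923498248757 4.3348711519436
```

View pics/w7c.png

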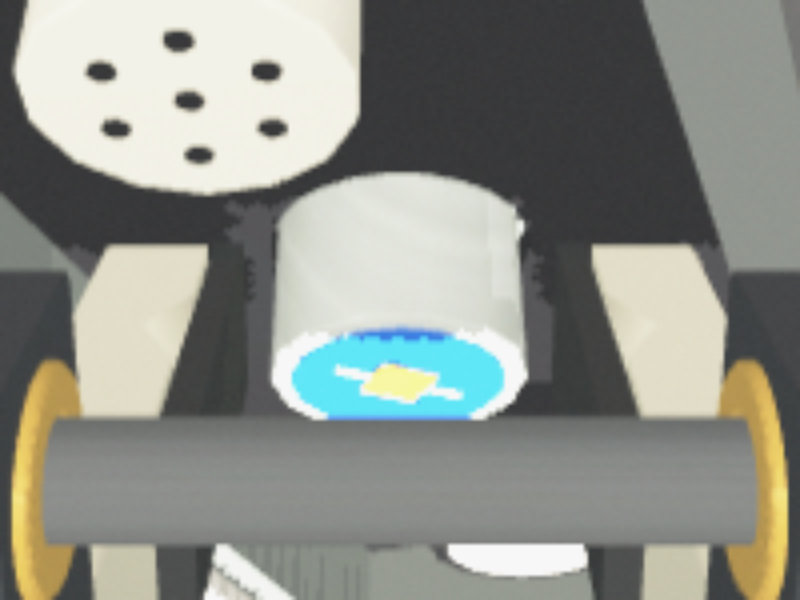

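View pics/scene7c.png

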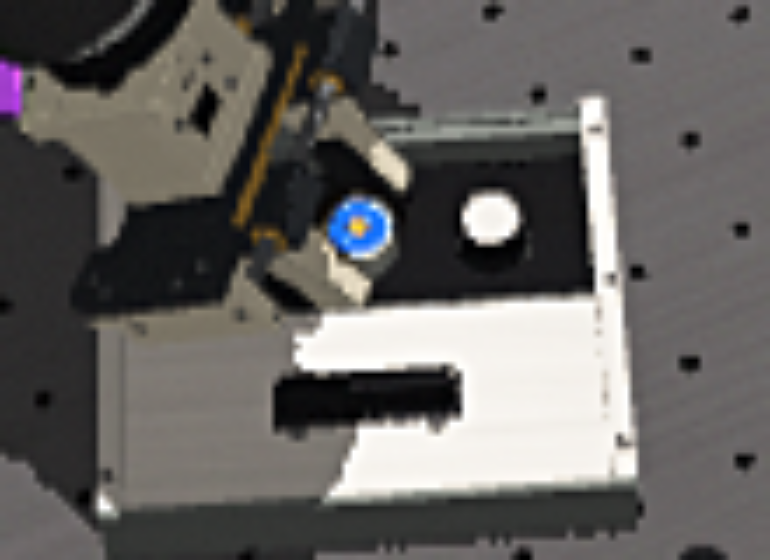

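```bash
python3 -m handwheel '[0,0,0,0, 0,0,0,0, 0,0,0,0, 0,0,0,0, 0,0,0,0, 0,0,0,0, -0.5,-0.34,0,0, -1.3,-0.9,0,0, -2.3,-1.6,0,0, -3.3,-2.26,0,0]' 2 25; python3 - <<'E'
from plan import *
info()
for n in ['wrist','scene']:
    c=cams.capture(n)
    if n=='wrist':cv2.imwrite('pics/w8c.png',cv2.resize(c['image'][100:340,180:460,::-1],None,fx=2.5,fy=2.5))
cv2.imwrite('pics/scene8c.png',cv2.resize(c['image'][190:280,240:350,::-1],None,fx=6,fy=6))
E
```

```text
time_s: 20.85
tcp_pos: [0.4976, -0.1998, 0.0554]
eef_rot: [-89.3, 55.6, 50.0]
contact_force: [0.1, 0.1, -0.9]
gripper_width: 0.0289
t 20.85 tcp [ 497.65 -199.82   55.4 ] F [ 0.1   0.12 -0.88] w 0.028938076356157343 j [-29.56  20.87 -17.87 -43.79 -53.43  16.46]
tilt 34.4 az 50.0 z az 139.4 el 0.4 y az -130.9
in case -2.0205022762394056 4.236751099467397
```

View pics/w8c.png

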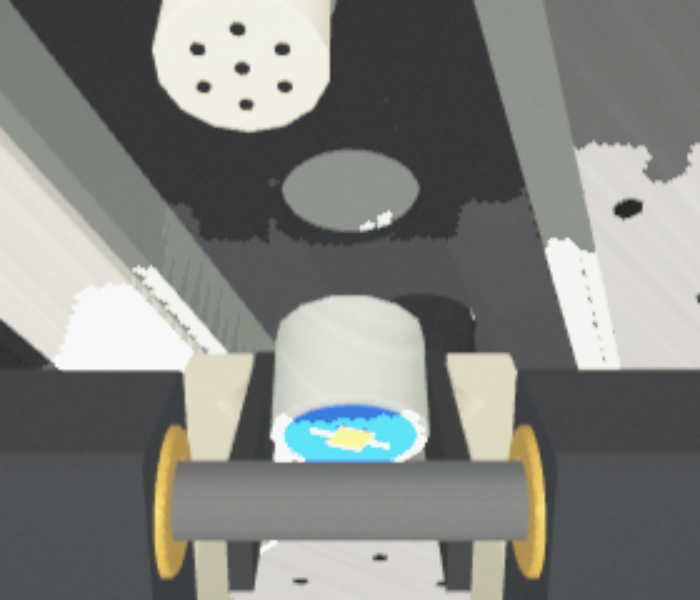

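View pics/scene8c.png

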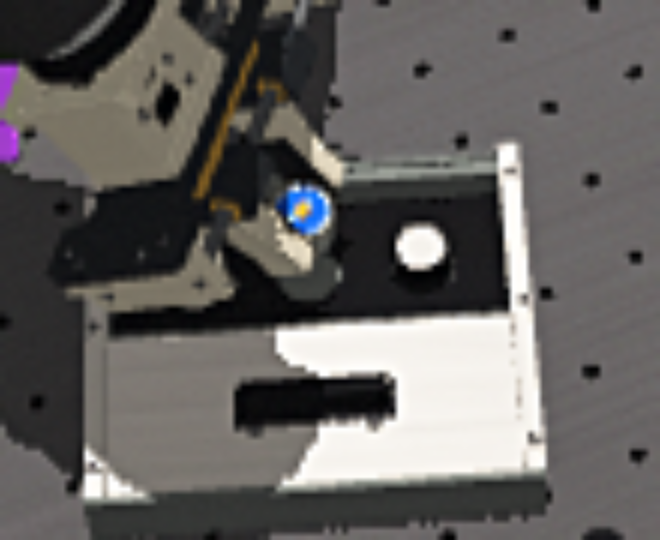

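```bash
python3 - <<'E'
from plan import *
c=cams.capture("scene");d=cams.capture("side")
T=lambda x,y:(x/3.3+350,y/3.3+60);U=lambda x,y:(x/3.6+230,y/3.6+150)
print("jar top",onz(c,T(250,485),.064)*1000, "side",onz(d,U(200,458),.064)*1000)
print("ring side",onz(d,U(326,521),.024)*1000)
# jar tri
AT=A;q=np.array(s["joints"])
for T_ in [(.50,-.1,.10),(.51,.05,.08),(.5266,.10,.055),(.5266,.206,.05),(.5266,.206,.035)]:
    q=ik(q,np.array(T_),AT,.63);show(q);print(go(T_))
im=d["image"];cv2.imwrite("pics/side9.png",cv2.resize(im[220:380,250:410,::-1],None,fx=4.5,fy=4.5))
im=c["image"];cv2.imwrite("pics/scene9.png",cv2.resize(im[140:240,360:490,::-1],None,fx=6,fy=6))
E
```

```text
jar top [610.47 182.16  64.  ] side [613.23 177.31  64.  ]
ring side [517.09 205.4   24.  ]
x [ 500. -100.  100.] tilt 34.4 az 49.8 zaz 139.5 el 0.3 q [-17.97  11.86 -23.38 -43.56 -49.43   4.94]
[ 0.67 -8.91  6.34]
x [510.  50.  80.] tilt 34.4 az 49.8 zaz 139.5 el 0.3 q [  2.94   9.08 -30.18 -46.31 -34.81  -8.4 ]
[  9.18 -17.68  15.32]
x [526.6 100.   55. ] tilt 34.4 az 49.8 zaz 139.5 el 0.3 q [  9.35  12.35 -30.03 -48.97 -29.12 -10.22]
[ 14.01 -20.28  17.29]
x [526.6 206.   50. ] tilt 34.4 az 49.8 zaz 139.5 el 0.3 q [ 26.35  12.88 -31.81 -45.45 -18.43 -26.83]
[ 19.02 -26.62  24.18]
x [526.6 206.   35. ] tilt 34.4 az 49.8 zaz 139.5 el 0.3 q [ 24.95  14.65 -31.23 -49.11 -18.35 -21.92]
[ 20.25 -25.77  24.17]
```

View pics/side9.png

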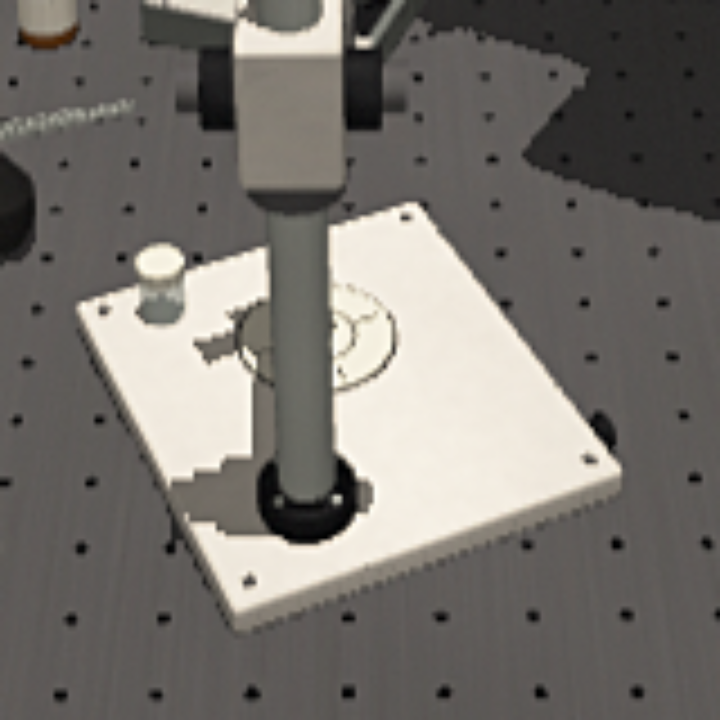

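View pics/scene9.png

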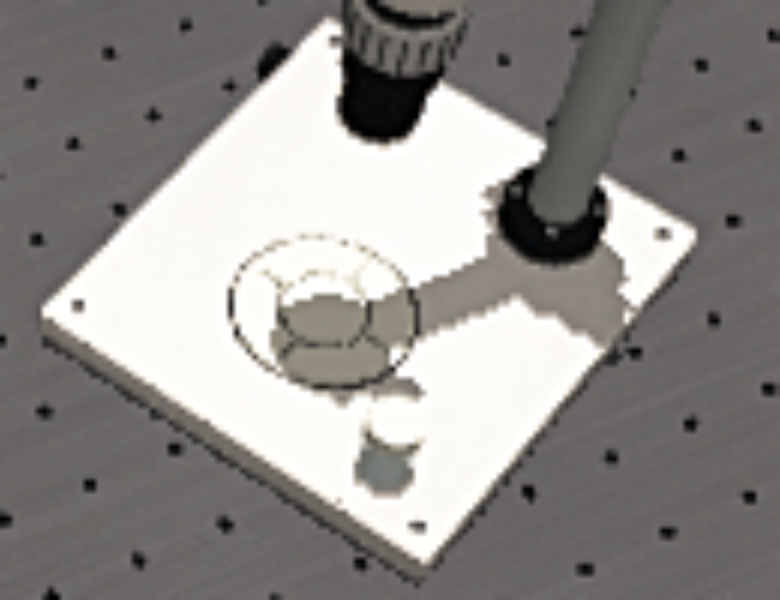

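```bash
python3 - <<'E'
from plan import *
W=[(.498,-.195,.085),(.499,-.175,.11),(.501,-.14,.115),(.504,-.1,.115),(.508,-.055,.11),(.512,-.01,.10),(.517,.035,.09),(.521,.075,.075),(.524,.11,.06),(.5264,.13,.055)]
print(", ".join("%.1f,%.1f,%.1f,0"%tuple(go(w)) for w in W))
q=call(s["joints"],[(*go(w),0) for w in W]);show(q)
E
```

```text
-2.3,-2.0,0.3,0, -3.4,-4.7,1.5,0, -2.3,-7.3,3.7,0, -0.4,-10.0,6.0,0, 2.1,-12.7,8.7,0, 5.0,-15.2,11.3,0, 8.0,-17.7,13.8,0, 11.1,-19.6,16.1,0, 13.9,-21.1,18.1,0, 15.3,-22.1,19.3,0
x [526.23 130.3   54.71] tilt 34.4 az 50.0 zaz 139.4 el 0.4 q [ 14.1   12.13 -30.65 -48.38 -26.33 -14.59]
```

```bash
python3 -m handwheel '[-2.3,-2.0,0.3,0, -3.4,-4.7,1.5,0, -2.3,-7.3,3.7,0, -0.4,-10,6,0, 2.1,-12.7,8.7,0, 5,-15.2,11.3,0, 8,-17.7,13.8,0, 11.1,-19.6,16.1,0, 13.9,-21.1,18.1,0, 15.3,-22.1,19.3,0]' 2 25; python3 - <<'E'
from plan import *
info()
c=cams.capture("scene");cv2.imwrite("pics/scene10.png",cv2.resize(c["image"][120:250,340:500,::-1],None,fx=4.5,fy=4.5))
w=cams.capture("wrist");cv2.imwrite("pics/w10.png",w["image"][...,::-1])
W=[(.5264,.17,.052),(.5264,.2076,.048),(.5264,.2076,.036)]
for k in W: print(go(k))
E
```

```text
time_s: 22.3
tcp_pos: [0.5248, 0.1315, 0.053]
eef_rot: [-89.0, 55.7, 50.3]
contact_force: [-0.0, -0.3, -1.8]
gripper_width: 0.0292
t 22.3 tcp [524.76 131.53  53.01] F [-0.03 -0.26 -1.8 ] w 0.029199957492888694 j [ 14.22  12.27 -30.75 -48.57 -26.27 -14.47]
tilt 34.3 az 50.3 z az 139.5 el 0.5 y az -130.9
in case -96.56991619194264 322.9651013302999
[ 1.82 -2.43  2.35]
[ 3.78 -4.55  4.79]
[ 4.77 -3.88  4.78]
```

View pics/scene10.png

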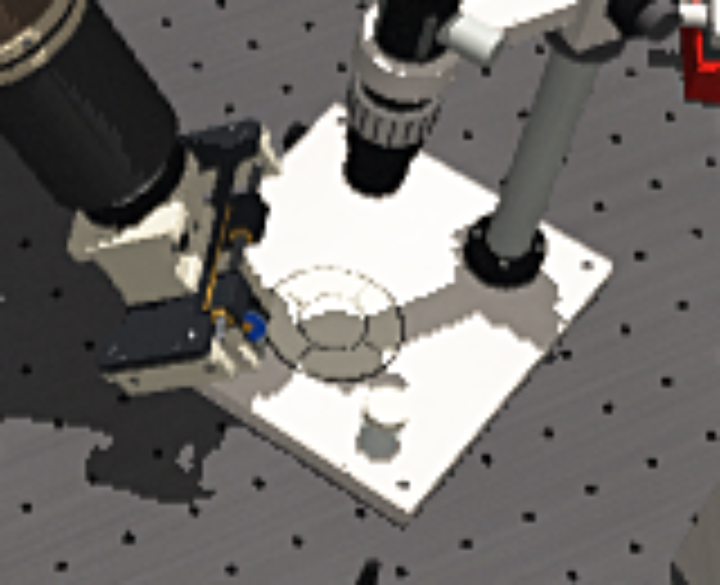

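View pics/w10.png

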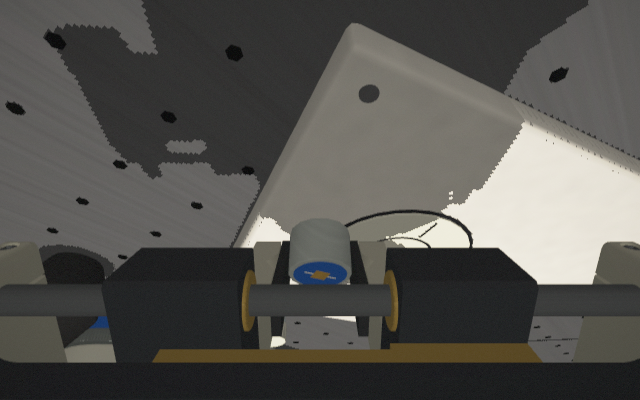

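```bash
python3 - <<'E'
from plan import *
c=cams.capture("scene")
r=onz(c,(332.8/4.5+340,323/4.5+120),.024);b=onz(c,(254/4.5+340,327/4.5+120),.0647)
print("ring",r*1000,"puck",b*1000,"delta",(r-b)[:2]*1000, "model puck",np.array(s["tcp_pos"])*1000+[-3.9,-4.6,0])
h=cv2.cvtColor(c["image"],cv2.COLOR_RGB2HSV);m=cv2.inRange(h,(95,120,60),(125,255,255));m[:150]=0;m[230:]=0;m[:,:370]=0;m[:,450:]=0
print(cv2.boundingRect(m))
E
```

```text
ring [525.87 200.98  24.  ] puck [528.56 129.96  64.7 ] delta [-2.69 71.02] model puck [520.76 127.07  53.07]
(394, 190, 5, 6)
```

```bash
python3 -m handwheel '[0.5,-0.7,0.7,0, 1.1,-1.4,1.4,0, 1.7,-2.1,2.1,0, 2.3,-2.8,2.9,0, 2.8,-3.4,3.6,0, 3.3,-4,4.2,0, 3.6,-4.4,4.6,0, 3.8,-4.55,4.8,0, 3.8,-4.55,4.8,0, 3.8,-4.55,4.8,0]' 2 25; python3 - <<'E'
from plan import *
info()
c=cams.capture("scene");cv2.imwrite("pics/scene11.png",cv2.resize(c["image"][150:240,370:470,::-1],None,fx=7,fy=6.5,interpolation=cv2.INTER_CUBIC))
w=cams.capture("wrist");cv2.imwrite("pics/w11.png",w["image"][...,::-1])
w=cams.capture("side");cv2.imwrite("pics/side11.png",cv2.resize(w["image"][220:340,260:400,::-1],None,fx=5,fy=5))
E
```

```text
time_s: 23.7
tcp_pos: [0.5276, 0.2058, 0.0491]
eef_rot: [-89.2, 55.6, 50.1]
contact_force: [0.4, -0.5, -1.4]
gripper_width: 0.029
t 23.7 tcp [527.62 205.78  49.09] F [ 0.45 -0.5  -1.37] w 0.02897096622987578 j [ 26.04  13.1  -31.58 -45.78 -18.73 -26.37]
tilt 34.4 az 50.1 z az 139.4 el 0.5 y az -130.9
in case -120.7558212493847 393.22214578159526
```

View pics/scene11.png

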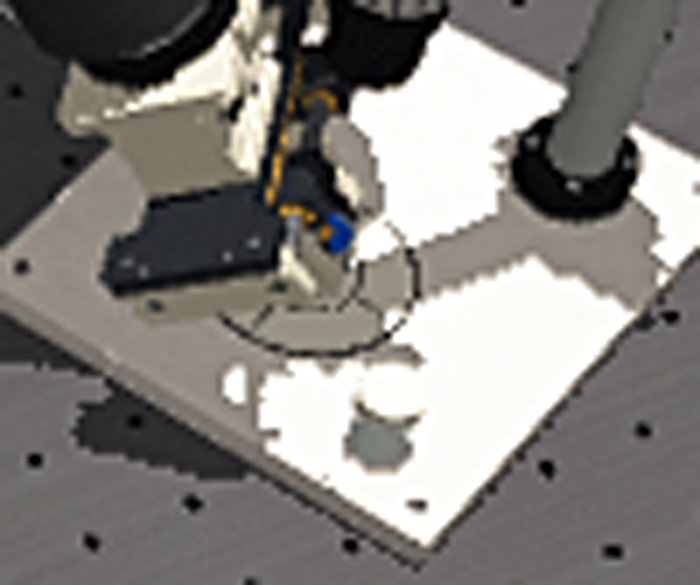

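View pics/w11.png

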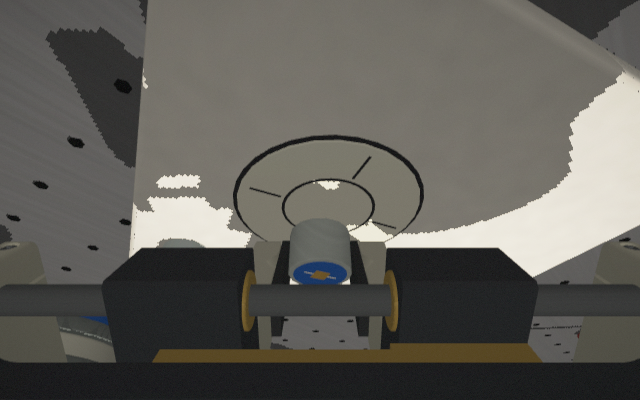

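View pics/side11.png

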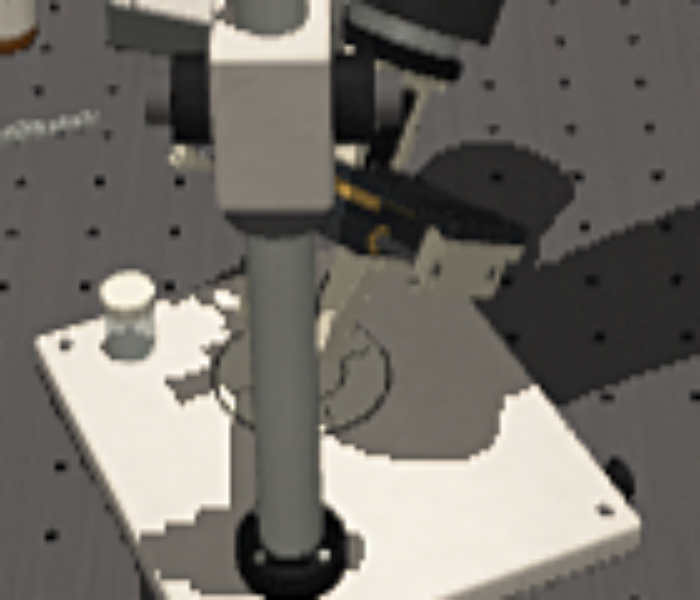

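```bash
python3 - <<'E'
from plan import *
w=cams.capture("wrist");im=w["image"]
cv2.imwrite("pics/w11c.png",cv2.resize(im[125:295,220:440,::-1],None,fx=3.5,fy=3.5,interpolation=cv2.INTER_CUBIC))
def circ(pts,z,r0):
    X=np.array([onz(w,(u-3.5,v),z)[:2] for u,v in pts])
    r=least_squares(lambda p:np.hypot(*(X-p[:2]).T)-p[2],[*X.mean(0),r0]);return r.x*1000,np.abs(r.fun).max()*1000
print("outer",circ([(233,192),(424,190),(328,135),(262,151),(396,151)],.024,.047))
print("inner",circ([(282,205),(375,205),(328,179),(298,187),(359,187)],.024,.023))
t=np.array(s["tcp_pos"])
print("puck face wrist",onz(w,(320.5-3.5,273),t[2]+.0117)*1000,"puck side-based model",t*1000+[-3.9,-4.6,0])
E
```

```text
outer (array([518.43, 201.83,  49.4 ]), np.float64(0.40934116674117005))
inner (array([520.77, 204.67,  24.82]), np.float64(0.4601500771573633))
puck face wrist [523.71 201.5   60.86] puck side-based model [523.8  201.14  49.16]
```

View pics/w11c.png

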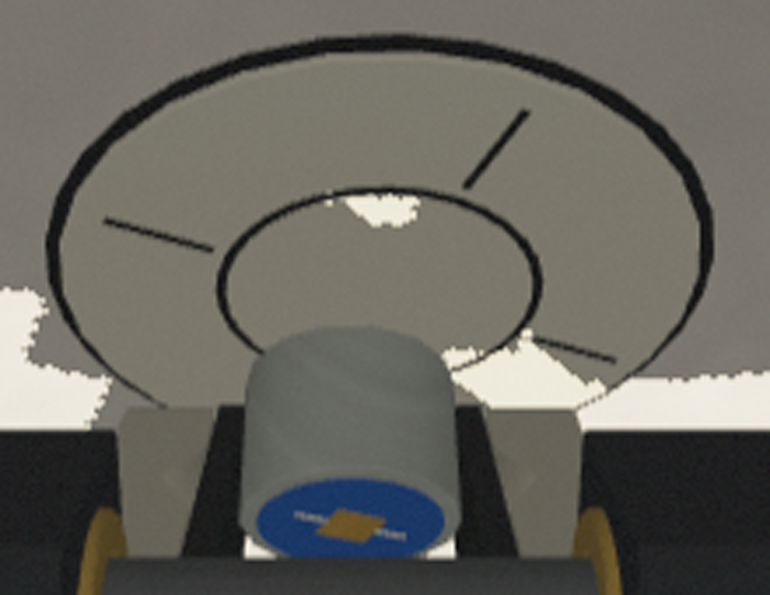

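```bash
python3 - <<'E'
from plan import *
for z in (.045,.040,.037,.0355,.0345): print(z,go((.5249,.2078,z)))
E
```

```text
0.045 [0.33 0.26 0.35]
0.04 [0.74 0.54 0.34]
0.037 [0.99 0.71 0.34]
0.0355 [1.11 0.8  0.34]
0.0345 [1.2  0.85 0.34]
```

```bash
python3 -m handwheel '[0.15,0.12,0.15,0, 0.33,0.26,0.34,0, 0.55,0.4,0.34,0, 0.74,0.54,0.34,0, 0.88,0.63,0.34,0, 0.99,0.71,0.34,0, 1.05,0.75,0.34,0, 1.1,0.79,0.34,0, 1.1,0.79,0.34,0, 1.1,0.79,0.34,0]' 2 25; python3 - <<'E'
from plan import *
info()
w=cams.capture("wrist");cv2.imwrite("pics/w12c.png",cv2.resize(w["image"][125:295,220:440,::-1],None,fx=3.5,fy=3.5,interpolation=cv2.INTER_CUBIC))
E
```

```text
time_s: 25.15
tcp_pos: [0.5248, 0.2081, 0.0357]
eef_rot: [-89.2, 55.6, 50.1]
contact_force: [-0.7, 0.1, -1.8]
gripper_width: 0.0291
t 25.15 tcp [524.79 208.09  35.67] F [-0.7   0.13 -1.79] w 0.02907769264129327 j [ 25.31  14.51 -31.39 -49.01 -18.28 -22.41]
tilt 34.4 az 50.1 z az 139.4 el 0.4 y az -130.9
in case -124.2219039469167 394.35407297488786
```

View pics/w12c.png

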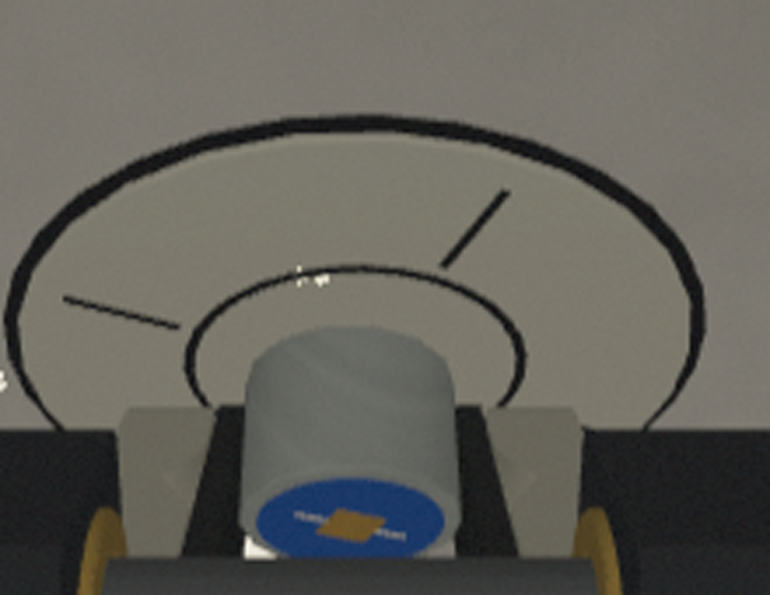

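```bash
python3 - <<'E'
from plan import *
w=cams.capture("wrist")
a=onz(w,(316.8,202.4),.024);
for z in (.024,.0255): b=onz(w,(316.8,218.1),z);print("gap mm",np.linalg.norm((a-b)[:2])*1000)
f=np.array([np.cos(np.radians(50)),np.sin(np.radians(50))])
print((a[:2]-np.array(s["tcp_pos"])[:2])@f*1000)
print(go(np.array(s["tcp_pos"])+[0,0,-.0015]))
E
```

```text
gap mm 12.345714741920903
gap mm 10.243914082986045
-29.655066491681502
[0.12 0.08 0.  ]
```

```bash
python3 -m handwheel '[0.02,0.01,0,0, 0.03,0.02,0,0, 0.05,0.03,0,0, 0.07,0.04,0,0, 0.08,0.05,0,0, 0.09,0.06,0,0, 0.1,0.07,0,0, 0.11,0.07,0,0, 0.12,0.08,0,0, 0.12,0.08,0,0]' 2 25; python3 -c "
from h import *
info()"
```

```text
time_s: 26.5
tcp_pos: [0.5248, 0.2081, 0.0344]
eef_rot: [-89.2, 55.6, 50.1]
contact_force: [-1.5, -0.8, 3.8]
gripper_width: 0.0292
t 26.5 tcp [524.82 208.12  34.39] F [-1.47 -0.82  3.82] w 0.029182598700237893 j [ 25.17  14.66 -31.33 -49.37 -18.29 -21.93]
tilt 34.4 az 50.1 z az 139.4 el 0.4 y az -130.9
in case -124.2106463446356 394.396764699786
```

```bash
python3 -m handwheel '[0,0,0,0, 0,0,0,0, 0,0,0,0, 0,0,0,0, 0,0,0,0, 0,0,0,0, 0,0,0,0, -0.4,0,0,0, -1,0,0,0, -1.6,0,0,0]' 4.0 5; python3 - <<'E'
from plan import *
info()
w=cams.capture("wrist");cv2.imwrite("pics/w13c.png",cv2.resize(w["image"][125:295,220:440,::-1],None,fx=3.5,fy=3.5,interpolation=cv2.INTER_CUBIC))
E
```

```text
time_s: 27.75
tcp_pos: [0.5188, 0.2009, 0.0479]
eef_rot: [-89.2, 55.6, 50.1]
contact_force: [0.1, 0.5, -0.3]
gripper_width: 0.0401
t 27.75 tcp [518.8  200.94  47.86] F [ 0.1   0.54 -0.35] w 0.04013500726991552 j [ 25.6   12.55 -32.39 -46.71 -18.77 -25.05]
tilt 34.4 az 50.1 z az 139.4 el 0.4 y az -130.9
in case -127.22751668346378 385.52264514897297
```

View pics/w13c.png

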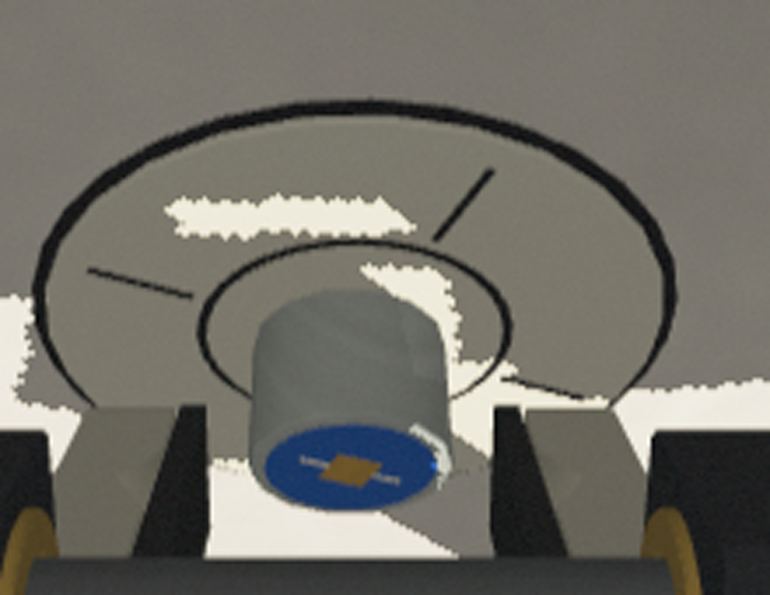

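```bash
python3 -m handwheel '[-1,0,0,0, -2,0,0,0, -3.2,0,0,0, -4.5,0,0,0, -6,0,0,0, -8,0,0,0, -10,0,0,0, -12,0,0,0, -14,0,0,0, -15,0,0,0]' 4.0 5; python3 - <<'E'
from plan import *
info()
w=cams.capture("wrist");cv2.imwrite("pics/w14.png",w["image"][...,::-1])
c=cams.capture("scene");cv2.imwrite("pics/scene14.png",c["image"][...,::-1]);cv2.imwrite("pics/scene14c.png",cv2.resize(c["image"][140:240,360:480,::-1],None,fx=6.5,fy=6))
E
```

```text
time_s: 29.05
tcp_pos: [0.4643, 0.1357, 0.1725]
eef_rot: [-89.3, 55.5, 50.0]
contact_force: [0.0, -0.7, -0.8]
gripper_width: 0.04
t 29.05 tcp [464.29 135.74 172.49] F [ 0.   -0.69 -0.84] w 0.040040851621571026 j [ 26.45  -7.08 -37.79 -27.04 -29.85 -47.06]
tilt 34.5 az 50.0 z az 139.4 el 0.4 y az -130.8
in case -154.4660720780143 305.02345878972983
```

View pics/w14.png

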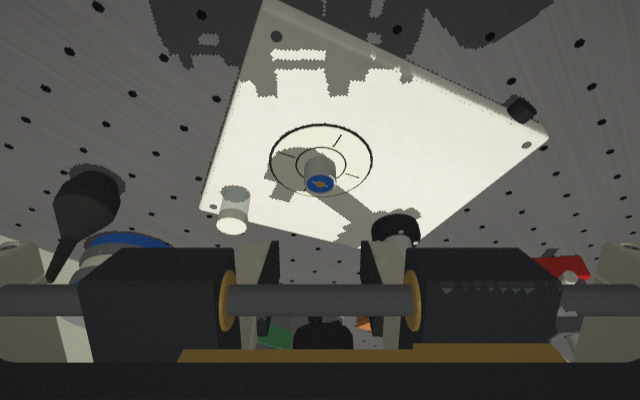

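View pics/scene14c.png

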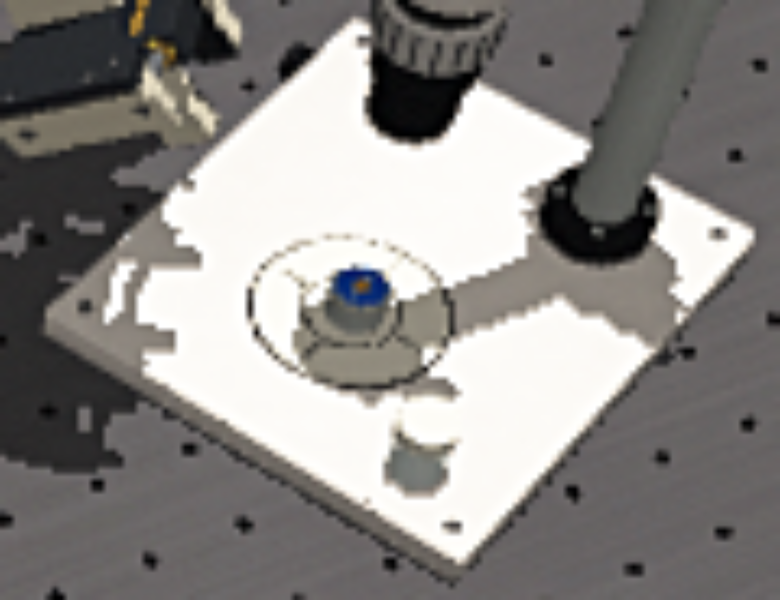

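View pics/scene14.png

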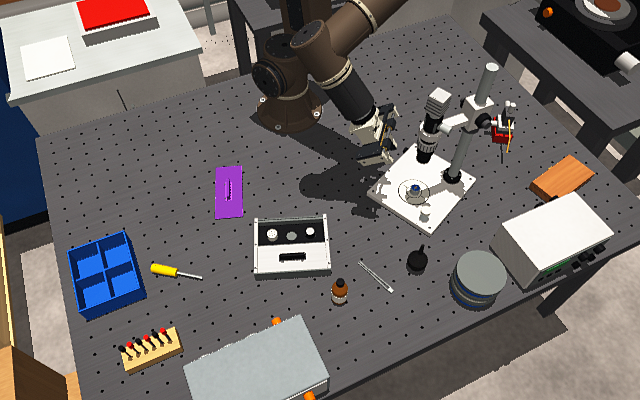

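Now I compare the puck's position with the circle's in the same picture, and check the cover ridge again.

```bash
python3 - <<'E'
from plan import *
c=cams.capture("scene");w=cams.capture("wrist")
h=cv2.cvtColor(c["image"],cv2.COLOR_RGB2HSV);m=cv2.inRange(h,(95,120,60),(125,255,255));m[:170]=0;m[215:]=0;m[:,:395]=0;m[:,430:]=0
k=cv2.convexHull(cv2.findNonZero(m));mo=cv2.moments(k);uv=(mo["m10"]/mo["m00"],mo["m01"]/mo["m00"])
p=onz(c,uv,.046);pts=[(248,308),(455,312),(345,236),(360,388)]
X=np.array([onz(c,(a/6.5+360,b/6+140),.024)[:2] for a,b in pts])
f=least_squares(lambda q:np.hypot(*(X-q[:2]).T)-q[2],[*X.mean(0),.047]).x
print("scene puck",p*1000,"plate",f*1000,"diff",(p[:2]-f[:2])*1000)
h=cv2.cvtColor(w["image"],cv2.COLOR_RGB2HSV);m=cv2.inRange(h,(95,120,60),(125,255,255));m[:160]=0;m[200:]=0;m[:,:290]=0;m[:,350:]=0
k=cv2.convexHull(cv2.findNonZero(m));mo=cv2.moments(k);uv=(mo["m10"]/mo["m00"],mo["m01"]/mo["m00"])
p=onz(w,uv,.046);X=np.array([onz(w,q,.024)[:2] for q in [(270,160),(372,160),(321,124),(285,135),(357,135),(300,193),(345,193)]])
f=least_squares(lambda q:np.hypot(*(X-q[:2]).T)-q[2],[*X.mean(0),.047]).x
print("wrist puck",p*1000,"plate",f*1000,"diff",(p[:2]-f[:2])*1000)
for q in [(277,256),(305,255)]:pass
im=c["image"];cv2.imwrite("pics/f.png",cv2.resize(im[205:290,240:345,::-1],None,fx=7,fy=7))
cv2.imwrite("pics/f2.png",cv2.resize(w["image"][110:210,250:390,::-1],None,fx=5.5,fy=5.5))
E
```

```text
scene puck [525.15 201.17  46.  ] plate [525.98 201.36  49.32] diff [-0.84 -0.19]
wrist puck [519.88 205.21  46.  ] plate [516.76 204.11  48.69] diff [3.12 1.11]
```

View pics/f.png

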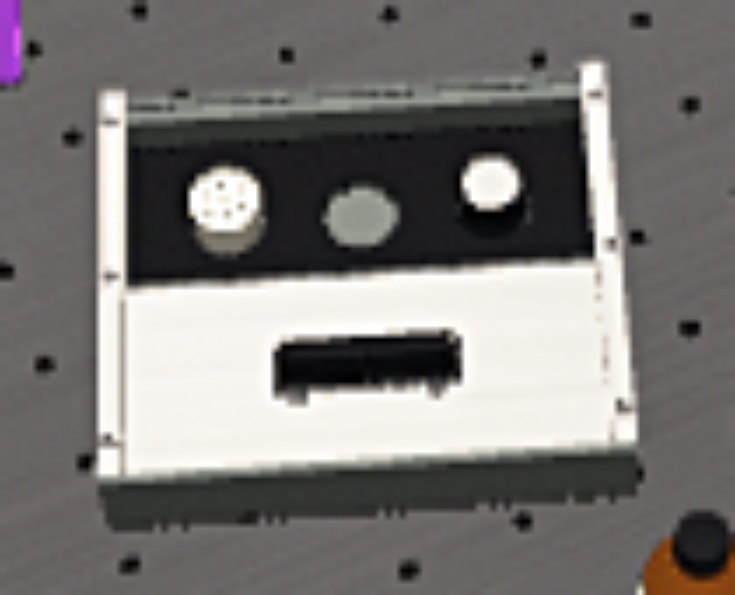

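View pics/f2.png

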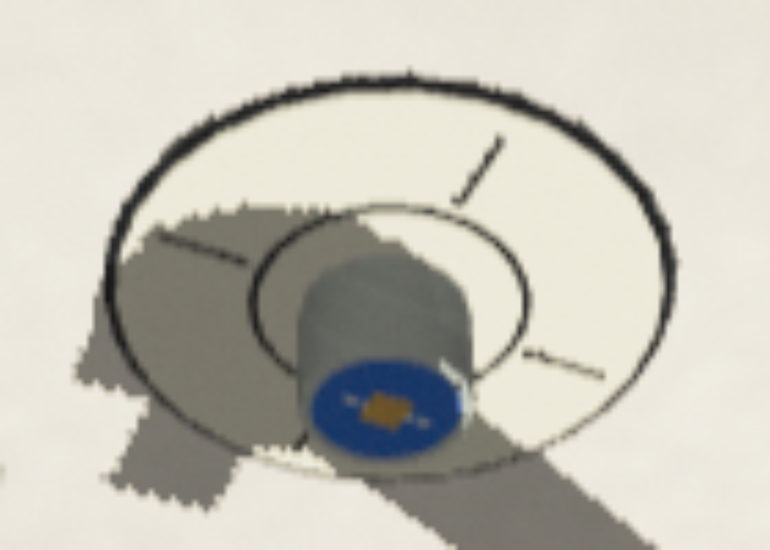

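```bash
python3 -c "
from plant import workorder
print(workorder.close_job())"
```

```text
the job is handed in; nothing more can be done
None
```

The job is handed in, at about 29 s on the robot's clock. The cover is fully open, and the step-height standard stands face up inside the centring circle on the stage plate.

**What I did**
- **Cover:** I slid the aluminium dust cover back to its rear stop, pushing its ridge with closed fingers. The purple plate beside the case was a look-alike, and I left it alone.
- **Tilt:** The moves only allow a turn about the tool's own axis. I got the needed tilt by commanding poses past the joint limits, in free space above the bench, and reached 34° coming from the robot's right.
- **Puck:** I took the blue-faced puck out of the middle pocket and carried it in under the lens. I lowered it until it touched with about 4 N, released it, and backed out along the tool axis.

**Last checks**
- **Placing:** The puck's offset from the circle centre is about 0.9 mm in the scene camera and 3.3 mm in the wrist camera. The two disagree by a few millimetres, but both are inside the 8 mm margin.
- **Camera bias:** The scene, side and wrist cameras put the same points 4 to 10 mm apart. I therefore relied on wrist-camera measurements relative to the gripper for the final grasp and placing.
- **Case:** The ridge measured about 86.5 mm in the case frame after the push, against 87 mm at the stop. The last picture shows it in the same place, with the mirror and desiccant pucks in their pockets.
- **Surroundings:** The bystanders look unmoved in the pictures, and I saw no sign of contact with the lens head.
- **Force:** The cover push ended against the stop with about 39 N at the wrist, higher than I intended but under the limit. Forces at the other checks were a few newtons at most.

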